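# Isolate the slide dryer and clear its carriers into a squared stack

## Task

Isolate the slide dryer before touching any slide carrier: swing the red isolator handle from on to off so that the hole in its end lies over the hole in the yellow lug, and then swing the blue hasp leaf over it so that all three padlock holes line up, ready for a padlock (the handle and leaf can both go too far; do not fit the padlock). Then move every orange carrier from the dryer onto the untidy stack near the middle of the blue mat, all lying flat and the same way round, and tap or squeeze the whole stack until its edges are flush on all sides, ending with the stack near the middle of the mat. Leave the padlock, the bottle and the jar where they are.

Things in the scene. Friction and masses are not known exactly. Their poses are not given: they have to be found in the camera images.
- isolator: fixed isolator box 170 x 170 x 70 mm, white top, yaw varies; origin under its centre. In its own axes the handle turns on an upright axis at (-35, -45) mm, the yellow lug hole is at (-35, 40) mm, the leaf turns on an upright axis at (25, 40) mm.
- lug_hole (a point): centre of the black 11 mm hole in the fixed yellow lug, 72 mm above the bench, on the box's top
- handle (a joint): red isolator handle on an upright hinge; 0 = on (handle points along the box's own +x, away from the robot), grows anticlockwise seen from above; off = 1.571 (points along the box's own +y), where its hole lies over the lug hole. Starts near on; stops only at -0.2 and 1.92, so it can be swung too far. Stays where it is left; it takes about 0.25 N m to turn.
- handle_grip (a point): middle of the handle's upright red fin (its grip), 46 mm long along the handle, 14 mm thick, top 115 mm and foot 82 mm above the bench; the point is 45 mm from the hinge axis and 102 mm above the bench; its x axis points along the handle away from the hinge
- handle_pivot (a point): point on the handle's hinge axis, 102 mm above the bench
- handle_hole (a point): centre of the 11 mm hole in the red handle's end, 85 mm from its hinge axis, 82 mm above the bench
- leaf (a joint): blue hasp leaf on an upright hinge; 0 = folded over so that its hole lies over the lug hole (leaf points along the box's own -x), grows clockwise seen from above as it opens. Starts open at 0.9 to 1.35; stops only at -0.4 and 1.45, so it can be swung too far. Stays where it is left; about 0.12 N m to turn. Passes just above the handle's end.
- leaf_grip (a point): middle of the leaf's upright blue fin (its grip), 30 mm long along the leaf, 12 mm thick, top 119 mm and foot 91 mm above the bench; the point is 27 mm from its hinge axis and 107 mm above the bench; its x axis points from the hole end towards the hinge
- leaf_pivot (a point): point on the leaf's hinge axis, 107 mm above the bench
- leaf_hole (a point): centre of the 11 mm hole in the blue leaf's end, 60 mm from its hinge axis, 91 mm above the bench
- dryer: fixed slide dryer, a flat white box with an aluminium top 250 x 250 mm, top 40 mm above the bench; origin under its centre
- mat: fixed blue mat 150 (own x) x 130 (own y) x 3 mm on the bench; origin at the centre of its underside
- base1: orange plastic slide carrier, a flat plate 64 (own x) x 44 (own y) x 6 mm, about 40 g, two white stripes on top; origin at the centre of its underside, z up. Lies on the mat at the start, bottom of the untidy stack.
- base2: orange plastic slide carrier, a flat plate 64 (own x) x 44 (own y) x 6 mm, about 40 g, two white stripes on top; origin at the centre of its underside, z up. Lies untidily on base1 at the start.
- carrier1: orange plastic slide carrier, a flat plate 64 (own x) x 44 (own y) x 6 mm, about 40 g, two white stripes on top; origin at the centre of its underside, z up. Lies flat on the dryer at the start; may be absent.
- carrier2: orange plastic slide carrier, a flat plate 64 (own x) x 44 (own y) x 6 mm, about 40 g, two white stripes on top; origin at the centre of its underside, z up. Lies flat on the dryer at the start; may be absent.
- carrier3: orange plastic slide carrier, a flat plate 64 (own x) x 44 (own y) x 6 mm, about 40 g, two white stripes on top; origin at the centre of its underside, z up. Lies flat on the dryer at the start; may be absent.
- carrier4: orange plastic slide carrier, a flat plate 64 (own x) x 44 (own y) x 6 mm, about 40 g, two white stripes on top; origin at the centre of its underside, z up. Lies flat on the dryer at the start; may be absent.
- padlock: loose red padlock 40 x 36 x 18 mm with a steel shackle, lying on the bench; origin at the centre of its underside; leave alone
- media_bottle: loose amber bottle 70 mm across, 160 mm tall, standing on the bench beyond the work; origin at the centre of its underside; leave alone
- reagent_jar: loose small jar 48 mm across, 75 mm tall, standing on the bench beyond the work; origin at the centre of its underside; leave alone

How it is judged:
By the outcome, as a careful person would: the job done as asked, in the order asked, and still so for the second after the job is handed in, with the robot touching nothing.
Of carrier1, carrier2, carrier3, carrier4 only 3 to 4 are there at a start; the rules pass over those that are not, and their reading is None.
At some moment in a run one of carrier1, carrier2, carrier3, carrier4 may be knocked a few centimetres aside while the robot is not near it.
Once in a run the grip may slacken for a moment while it holds something.
It also fails if it takes over 210 s, if anything falls off the work surface, if the arm or the gripper's body presses on something with over 40 N, if the wrist force passes 120 N, or if a joint passes its speed limit or range.

## Robot

A 7-joint arm with a two-finger parallel gripper is mounted at the origin on the work surface. World frame = base frame: x ahead of the robot, y to its left, z up, the work surface at z = 0. Lengths are in m, angles in rad, forces in N, time in s.
With the tool pointing down it reaches from about 0.4 to 0.875 m from the base axis. Payload 19.3 kg.
Tool frame: the origin (TCP) lies midway between the tips of the shut fingers; the grasp point (between the pads) lies 19 mm behind it (bot.grip_point_offset is the distance from the TCP to the grasp point, in m); z points along the fingers, y is the direction in which the jaws open and shut (so a half turn about z gives the same grasp; the last joint's range is limited). The gripper opens to 85 mm and grips with 20 to 120 N. Pads are 22 mm wide; open, the fingers measure 114 mm over their backs; the gripper's body (76 mm by 85 mm) begins 54 mm behind the grasp point. The pads swing forward as they close: fully open they stand 13 mm farther back than shut.
Start: joints at [1.243, 0.521, -0.036, 1.599, 0.021, 1.021, -0.113], TCP at [0.159, -0.604, 0.231] pointing down, gripper open.
Joint ranges: [-2.91, 2.91], [-0.3, 2.13], [-1.5, 1.42], [0.17, 2.43], [-1.26, 4.41], [0.16, 1.93], [-2.52, 2.52]. Speed limits (rad/s): [1.89, 1.89, 2.39, 2.39, 3.01, 3.01, 3.01].

## Interface

Orientations are given as [roll, pitch, yaw] about the fixed x, y, z axes, in that order (R = Rz(yaw) Ry(pitch) Rx(roll)).
In Python, from workcell import bot, viewer, workorder gives the robot as it stands.
- The arm moves only by the tool move_arm, never from a script. Its argument "plan" is a list of rows, each a list of 6 numbers: the shift along the tool's x, y, z scaled (see below), then the turn, a rotation vector about the tool's x, y, z scaled (see below). A call has 1 to 5 rows; each row shifts and turns the commanded pose from where the row before left it, along the tool's axes as they then stand; what a row does not reach is not made up. The controller multiplies each number of a shift by 0.025 m and each number of a turn by pi rad. A row lasts 1/10 s, in which the tool goes at most 50 mm and 8.59 degrees, less where a joint would pass 70% of its speed; a pose out of reach is approached as far as the arm can. A call with a number of a shift or a turn outside -1 to 1 is refused whole. A call with a gripper value outside its range is refused whole. "claw" is the closure, from -1 (fully open) to 1 (shut), so that 0 is half open, set as the call begins (left out, the last holds). The fingers move at their own pace and stop on an object; "force" is the grip in N (left out, the last holds). Time passes only in rows, so rows that do not move let the fingers close. It gives the time, the measured TCP pose, the force and the opening at its end, in the units of the state.
- bot.observe(): the state, without advancing time (a new reading comes with each control period).
- viewer.grab_frame(name): name is "scene" or "top" or "wrist"; returns the picture (384x512x3 uint8, red, green, blue); there is no depth.
- viewer.camera_info(name): a dict with "K" (3x3 intrinsics, pixels), "D" ([k1, k2, p1, p2, k3] as OpenCV has them; the pictures are not rectified), "R" (3x3) and "t" (3): a world point X has camera coordinates R X + t. Camera axes: x right, y down, z forward; pixel columns grow to the right and rows downward; lengths in m; the calibration is good to about 2 mm. A picture is of the moment at which its call begins: read the wrist's pose just before it. camera_info takes no time and is no camera call; for the wrist camera it gives the pose at the moment of the call.
- workorder.job_done(): hands the job in, once; it reports no verdict.
The state is a dict: "clock": time; "qpos": joint angles; "qd": joint speeds; "joint_efforts": joint torques, N m; "position": TCP position; "tool_rot": TCP orientation; "force": force on the tool from outside, world axes, zero at the start; "moment": the same for the moment, N m; "grip_width": finger opening in m.
Only numpy, scipy, OpenCV 4.12 (cv2) and the standard library are available. Lean on these libraries where they do the work, as an engineer would, in place of code of your own. Each camera call takes 0.05 s, during which the arm holds its last target.

## Working session

There is one attempt and no reset: what is moved stays moved. The work goes in short steps, Python scripts to look and compute and a tool call to move; the robot and the scene stay as the last step left them, time stands still between calls to the robot, and variables do not carry over. Pictures are saved under pics/ and viewed, and the job is handed in when it is done.

Besides the shell and the picture viewer there is one more tool, called after "Request:" as name(argument=value, ...), one argument or row to a line, values as JSON. move_arm: Moves the arm, as the interface text tells. Shifts and turns lie within -1 to 1; 1 stands for 0.025 m of shift or pi rad of turn. Its arguments: {"type":"object","properties":{"plan":{"type":"array","items":{"type":"array","items":{"type":"number"}}},"claw":{"type":"number"},"force":{"type":"number"}},"required":["plan"]}

```bash
ls; mkdir -p pics
python3 - <<'E'
from workcell import bot, viewer, workorder
import cv2
print(bot.observe())
for n in ["scene","top","wrist"]:
    f=viewer.grab_frame(n); cv2.imwrite(f"pics/a_{n}.png",f[:,:,::-1])
    print(n,viewer.camera_info(n))
E
```

```text
pics
{'clock': 0.0, 'qpos': array([ 1.24277346,  0.52201822, -0.03631309,  1.6000125 ,  0.02117341,
        1.02109917, -0.11281947]), 'qd': array([ 1.67599441e-04, -6.01720303e-04,  2.26220347e-03, -6.29785787e-04,
       -1.69475340e-05, -1.09786556e-04,  1.65748106e-04]), 'joint_efforts': array([ 3.03495392e-05, -9.27098823e+01,  1.97974496e+00, -3.69922936e+01,
        1.77159469e-02,  8.20741203e-03,  5.48107198e-05]), 'position': array([ 0.15923502, -0.60401944,  0.23072165]), 'tool_rot': array([-3.14044134e+00,  6.72920036e-05,  2.57767225e-01]), 'force': array([ 0.17357489,  0.10909988, -0.52510732]), 'moment': array([-0.02939572, -0.00555834,  0.10398537]), 'grip_width': 0.085178778874233}
scene {'K': array([[352.95275919,   0.        , 257.60012039],
       [  0.        , 352.95275919, 187.33991592],
       [  0.        ,   0.        ,   1.        ]]), 'D': array([0.00887789, 0.        , 0.        , 0.        , 0.        ]), 'R': array([[-0.2118307 ,  0.97727758,  0.00750309],
       [ 0.8625837 ,  0.19056821, -0.46865032],
       [-0.4594313 , -0.09280248, -0.8833519 ]]), 
[... 262 characters left out ...]
     ,  0.        ,  0.        ]), 'R': array([[ 0.01266946, -0.99988739,  0.00804373],
       [-0.98755154, -0.01377368, -0.15669158],
       [ 0.15678472, -0.0059584 , -0.98761483]]), 't': array([-8.64325613e-04,  6.10428052e-01,  1.09554687e+00])}
wrist {'K': array([[272.69209661,   0.        , 254.04593437],
       [  0.        , 272.69209661, 186.07546424],
       [  0.        ,   0.        ,   1.        ]]), 'D': array([-0.00890774,  0.        ,  0.        ,  0.        ,  0.        ]), 'R': array([[ 0.25404006, -0.96719192, -0.00185208],
       [-0.92823311, -0.24434436,  0.28049801],
       [-0.27174796, -0.06953856, -0.95985282]]), 't': array([-0.62517595, -0.03610777,  0.38039963])}
```

View pics/a_top.png

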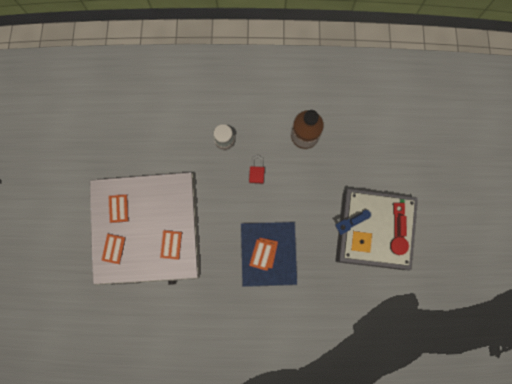

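View pics/a_scene.png

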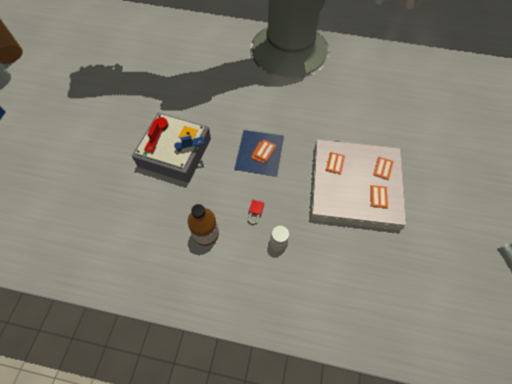

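View pics/a_wrist.png

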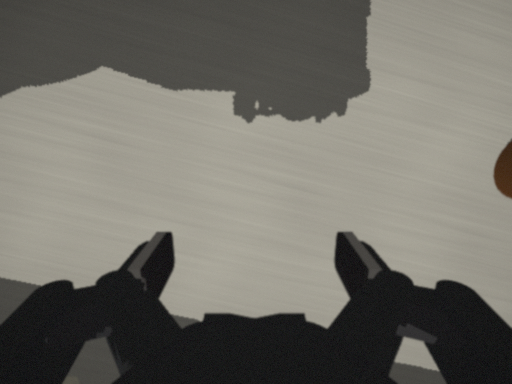

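```bash
cat > h.py <<'E'
import numpy as np, cv2, sys
from workcell import bot, viewer, workorder
from scipy.spatial.transform import Rotation as Ro
def p2w(ci,px,z):
    px=np.array(px,float).reshape(-1,1,2)
    n=cv2.undistortPoints(px,ci["K"],ci["D"]).reshape(-1,2)
    d=np.c_[n,np.ones(len(n))]@ci["R"]; c=-ci["R"].T@ci["t"]
    s=(z-c[2])/d[:,2]
    return c+d*s[:,None]
def w2p(ci,X):
    X=np.array(X,float).reshape(-1,3)
    return cv2.projectPoints(X,cv2.Rodrigues(ci["R"])[0],ci["t"],ci["K"],ci["D"])[0].reshape(-1,2)
def crop(f,x0,y0,x1,y1,s,name):
    g=cv2.resize(f[y0:y1,x0:x1,::-1],None,fx=s,fy=s,interpolation=cv2.INTER_CUBIC)
    cv2.imwrite("pics/"+name,g)
def grab(n):
    ci=viewer.camera_info(n); f=viewer.grab_frame(n); return ci,f
def plan(target,yaw=None,o=None):
    """print the rows to go to TCP target (x,y,z) pointing down"""
    o=o or bot.observe()
    p=np.array(o["position"]); R=Ro.from_euler('xyz',o["tool_rot"])
    y0=o["tool_rot"][2]; yaw=y0 if yaw is None else yaw
    Rt=Ro.from_euler('xyz',[np.pi,0,yaw])
    rv=(R.inv()*Rt).as_rotvec(); d=np.array(target)-p
    n=1
    while True:
        # n equal rows
        ok=True; rows=[]
        if np.linalg.norm(rv)/n>0.145: n+=1; continue
        Rk=R
        for k in range(n):
            s=Rk.inv().apply(d/n)/0.025
            if abs(s).max()>1 : ok=False
            rows.append(list(np.round(s,2))+list(np.round(rv/n/np.pi,4))); Rk=Rk*Ro.from_rotvec(rv/n)
        if ok: break
        n+=1
    print("n",n,"d",np.round(d,4),"dyaw",round(yaw-y0,3))
    for r in rows: print([float(v) for v in r])
def st():
    o=bot.observe(); print(round(o["clock"],2),np.round(o["position"],4),np.round(o["tool_rot"],3),"w",round(o["grip_width"],4),"F",np.round(o["force"],1)); return o
E
python3 - <<'E'
from h import *
f=cv2.imread("pics/a_top.png")[:,:,::-1]
crop(f,325,175,430,280,6,"b_iso.png"); crop(f,80,165,205,290,5,"b_dry.png"); crop(f,230,215,310,295,7,"b_mat.png")
E
```

```text
(no output)
```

View pics/b_iso.png

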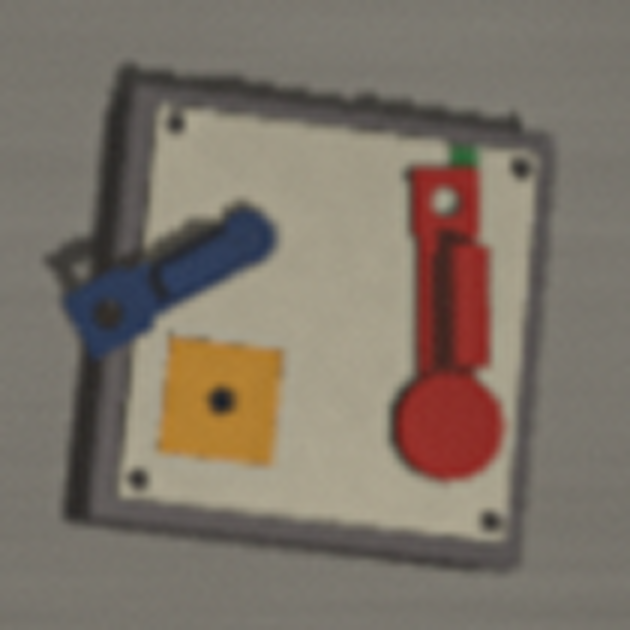

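View pics/b_dry.png

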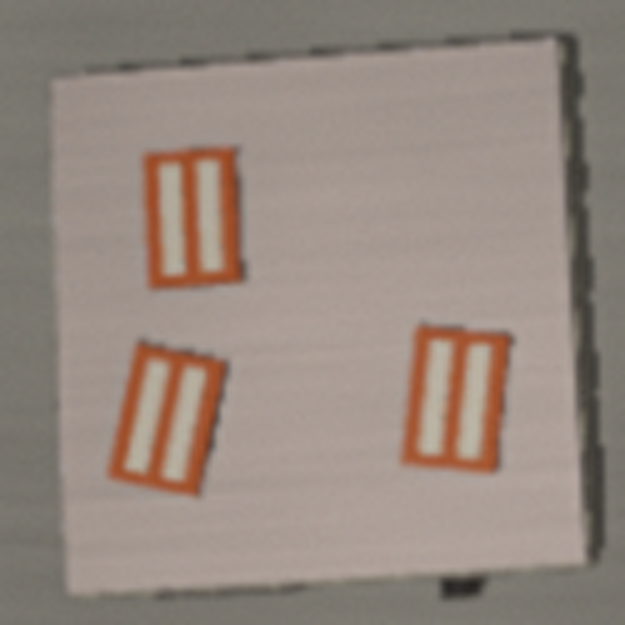

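View pics/b_mat.png

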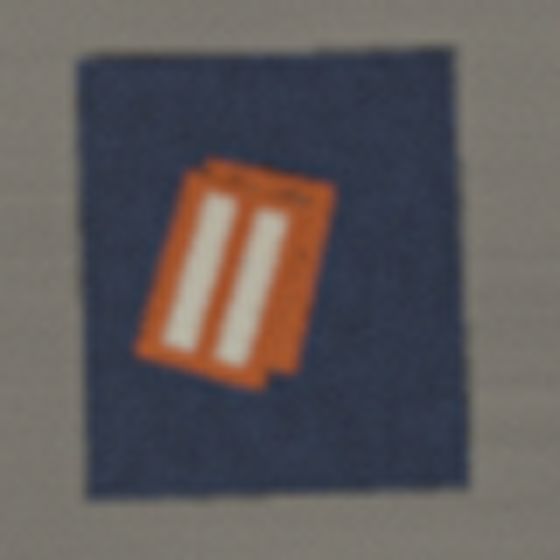

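```bash
cat > iso.py <<'E'
from h import *
from scipy.optimize import least_squares
def model(p):
    x,y,a,qh,ql=p
    def W(u,v,z): return [x+np.cos(a)*u-np.sin(a)*v, y+np.sin(a)*u+np.cos(a)*v, z]
    hp=(-35,-45); lp=(25,40); e=1e-3
    lh=(lp[0]-60*np.cos(ql),lp[1]+60*np.sin(ql)) # clockwise from -x -> toward +y
    hh=(hp[0]+85*np.cos(qh),hp[1]+85*np.sin(qh))
    return dict(lug=W(-.035,.04,.072),hp=W(hp[0]*e,hp[1]*e,.09),hh=W(hh[0]*e,hh[1]*e,.082),
      lp=W(lp[0]*e,lp[1]*e,.1),lh=W(lh[0]*e,lh[1]*e,.091))
def fit(obs,p0,free=(0,1,2,3,4)):
    """obs: list of (ci,{name:px},weight)"""
    free=list(free)
    def full(v):
        p=np.array(p0,float); p[free]=v; return p
    def r(v):
        m=model(full(v)); out=[]
        for ci,d in obs:
            for k,px in d.items(): out+=list((w2p(ci,m[k])[0]-px)*(0.3 if k in("hp","lp") else 1))
        return out
    s=least_squares(r,np.array(p0)[free]); return full(s.x),np.round(s.fun,2)
E
python3 - <<'E'
from iso import *
ci=viewer.camera_info("top")
C=lambda x,y:(np.array([x,y])+.5)/6-.5+[325,175]
d=dict(lug=C(221,401),hh=C(446,201),hp=C(448,425),lh=C(108,315),lp=C(248,232))
p,r=fit([(ci,d)],[.6,-.27,-.1,0,1]); print(np.round(p,4),r)
for k,v in model(p).items(): print(k,np.round(v,4))
# carriers
D=lambda pts,x0,y0,s:(np.array(pts)+.5)/s-.5+[x0,y0]
for pts in ([(145,153),(237,148),(245,280),(150,289)],[(140,342),(228,361),(199,496),(109,477)],[(418,326),(512,335),(495,472),(402,462)]):
    w=p2w(ci,D(pts,80,165,5),.046); c=w.mean(0); v=(w[0]-w[3]+w[1]-w[2])/2; u=(w[1]-w[0]+w[2]-w[3])/2
    print("car",np.round(c,4),"yaw",np.arctan2(v[1],v[0]),np.linalg.norm(v),np.linalg.norm(u))
w=p2w(ci,D([(78,58),(455,46),(470,489),(88,500)],230,215,7),.003);print("mat",w.mean(0),w)
w=p2w(ci,D([(192,170),(335,184),(265,390),(137,357)],230,215,7),.015);print(w)
E
```

```text
[ 0.5204 -0.2635 -0.1129  0.0941  0.9504] [-0.14 -0.01  0.   -0.04  0.26 -0.    0.   -0.    0.19  0.17]
lug [ 0.4901 -0.2198  0.072 ]
hp [ 0.4806 -0.3043  0.09  ]
hh [ 0.5655 -0.3058  0.082 ]
lp [ 0.5498 -0.2266  0.1   ]
lh [ 0.5206 -0.1741  0.091 ]
car [0.561 0.34  0.046] yaw 0.10361852704031667 0.0632840484686997 0.04497854036385346
car [0.4668 0.3473 0.046 ] yaw -0.18035168266949955 0.06379793175656588 0.04358294246194244
car [0.4793 0.2125 0.046 ] yaw -0.0879279542621643 0.06297519171418885 0.04364442857008266
mat [ 0.46329718 -0.01260837  0.003     ] [[ 0.53510436  0.05455523  0.003     ]
 [ 0.54088911 -0.07389485  0.003     ]
 [ 0.39115632 -0.07972937  0.003     ]
 [ 0.38603894  0.0486355   0.003     ]]
[[ 0.49685583  0.01520799  0.015     ]
 [ 0.49276494 -0.03284287  0.015     ]
 [ 0.42374351 -0.01012112  0.015     ]
 [ 0.43415492  0.03270552  0.015     ]]
```

Run:
```python
from h import *
ci=viewer.camera_info("wrist"); o=bot.observe()
R=Ro.from_euler('xyz',o["tool_rot"])
print("cam in tool",R.inv().apply(-ci["R"].T@ci["t"]-o["position"]), R.inv().apply(ci["R"][2]))
plan([.47,-.28,.25],-0.02)
```

```text
cam in tool [ 0.07150024  0.00104725 -0.14324895] [-0.28043874 -0.00117676  0.9598712 ]
n 16 d [0.3108 0.3241 0.0191] dyaw -0.278
[0.96, -0.59, -0.05, -0.0, 0.0, 0.0055]
[0.95, -0.6, -0.05, -0.0, 0.0, 0.0055]
[0.94, -0.62, -0.05, -0.0, 0.0, 0.0055]
[0.93, -0.63, -0.05, -0.0, 0.0, 0.0055]
[0.91, -0.65, -0.05, -0.0, 0.0, 0.0055]
[0.9, -0.67, -0.05, -0.0, 0.0, 0.0055]
[0.89, -0.68, -0.05, -0.0, 0.0, 0.0055]
[0.88, -0.7, -0.05, -0.0, 0.0, 0.0055]
[0.87, -0.71, -0.05, -0.0, 0.0, 0.0055]
[0.86, -0.73, -0.05, -0.0, 0.0, 0.0055]
[0.84, -0.74, -0.05, -0.0, 0.0, 0.0055]
[0.83, -0.76, -0.05, -0.0, 0.0, 0.0055]
[0.82, -0.77, -0.05, -0.0, 0.0, 0.0055]
[0.8, -0.78, -0.05, -0.0, 0.0, 0.0055]
[0.79, -0.8, -0.05, -0.0, 0.0, 0.0055]
[0.77, -0.81, -0.05, -0.0, 0.0, 0.0055]
```

Request:
move_arm(
  plan=[
    [0.96, -0.6, -0.05, 0, 0, 0.0055],
    [0.95, -0.6, -0.05, 0, 0, 0.0055],
    [0.94, -0.62, -0.05, 0, 0, 0.0055],
    [0.93, -0.63, -0.05, 0, 0, 0.0055],
    [0.91, -0.65, -0.05, 0, 0, 0.0055],
  ],
  claw=0,
  force=40,
)

```text
clock: 0.65
position: [0.2572, -0.5018, 0.2374]
tool_rot: [-3.141, 0.0, 0.171]
force: [0.2, 0.3, 0.1]
grip_width: 0.0425
```

Request:
move_arm(
  plan=[
    [0.9, -0.67, -0.05, 0, 0, 0.0055],
    [0.9, -0.68, -0.05, 0, 0, 0.0055],
    [0.88, -0.7, -0.05, 0, 0, 0.0055],
    [0.87, -0.71, -0.05, 0, 0, 0.0055],
    [0.86, -0.73, -0.05, 0, 0, 0.0055],
  ],
)

```text
clock: 1.15
position: [0.3545, -0.4003, 0.2437]
tool_rot: [-3.141, 0.0, 0.084]
force: [-0.7, -0.5, 0.7]
grip_width: 0.0425
```

Request:
move_arm(
  plan=[
    [0.9, -0.67, -0.05, 0, 0, 0.0055],
    [0.9, -0.68, -0.05, 0, 0, 0.0055],
    [0.88, -0.7, -0.05, 0, 0, 0.0055],
    [0.87, -0.71, -0.05, 0, 0, 0.0055],
    [0.86, -0.73, -0.05, 0, 0, 0.0055],
  ],
)

```text
clock: 1.65
position: [0.4603, -0.3077, 0.25]
tool_rot: [-3.141, 0.0, -0.002]
force: [0.7, -0.5, -0.2]
grip_width: 0.043
```

Moves track exactly. Refine over the handle.

Request:
move_arm(
  plan=[
    [0.9, -0.2, 0.4, 0, 0, 0.002],
    [0.9, -0.2, 0.4, 0, 0, 0.002],
    [0.9, -0.2, 0.4, 0, 0, 0.002],
    [0, 0, 0, 0, 0, 0],
  ],
)

```text
clock: 2.05
position: [0.5291, -0.2922, 0.2182]
tool_rot: [-3.14, 0.001, -0.018]
force: [-0.4, 0.6, -0.4]
grip_width: 0.0422
```

Run:
```python
from h import *
st(); ci,f=grab("wrist"); cv2.imwrite("pics/c1.png",f[:,:,::-1]); np.save("c1.npy",np.r_[ci["R"].ravel(),ci["t"]])
```

```text
2.05 [ 0.5291 -0.2922  0.2182] [-3.14e+00  1.00e-03 -1.80e-02] w 0.0422 F [-0.4  0.6 -0.4]
```

View pics/c1.png

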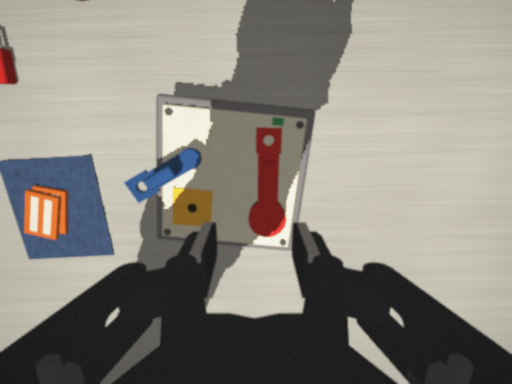

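Run:
```python
from h import *
f=cv2.imread("pics/c1.png")[:,:,::-1]
crop(f,115,85,325,255,3.8,"c1z.png")
```

```text
(no output)
```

View pics/c1z.png

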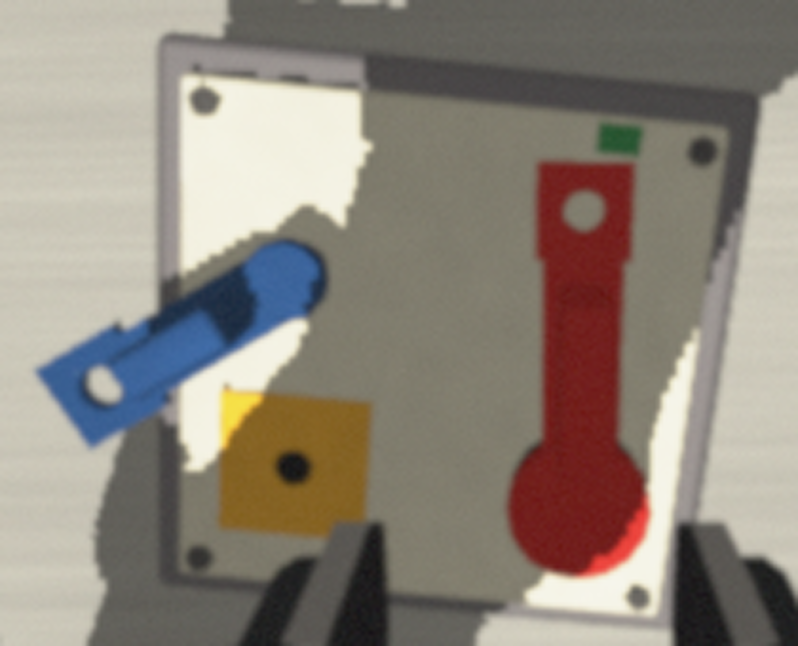

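Run:
```python
from iso import *
ci=viewer.camera_info("wrist"); n=np.load("c1.npy"); ci["R"]=n[:9].reshape(3,3); ci["t"]=n[9:]
C=lambda x,y:(np.array([x,y])+.5)/3.8-.5+[115,85]
d=dict(lug=C(293,467),hh=C(584,211),hp=C(579,506),lh=C(102,385),lp=C(287,277))
p,r=fit([(ci,d)],[.52,-.26,-.1,0,1]); print(np.round(p,4),r)
m=model(p)
for k,v in m.items(): print(k,np.round(v,4))
np.save("iso.npy",p)
h=p[2]+p[3]; g=np.array(m["hp"][:2])+.045*np.array([np.cos(h),np.sin(h)]); print("grip",g,h)
plan([g[0],g[1],.15],h)
```

```text
[ 0.5225 -0.2654 -0.1188  0.0973  0.9603] [ 0.27 -0.49  0.   -0.04  0.08  0.81 -0.05  0.04 -0.68  0.66]
lug [ 0.4925 -0.2216  0.072 ]
hp [ 0.4825 -0.306   0.09  ]
hh [ 0.5674 -0.3078  0.082 ]
lp [ 0.5521 -0.2287  0.1   ]
lh [ 0.5238 -0.1758  0.091 ]
grip [ 0.52744887 -0.30692565] -0.021567494181951183
n 3 d [-0.0003 -0.0138 -0.0689] dyaw -0.003
[0.0, 0.18, 0.92, -0.0001, 0.0001, 0.0003]
[0.0, 0.18, 0.92, -0.0001, 0.0001, 0.0003]
[-0.0, 0.18, 0.92, -0.0001, 0.0001, 0.0003]
```

Request:
move_arm(
  plan=[
    [0, 0.18, 0.92, 0, 0, 0.0003],
    [0, 0.18, 0.92, 0, 0, 0.0003],
    [0, 0.18, 0.9, 0, 0, 0.0003],
    [0, 0, 0.8, 0, 0, 0],
    [0, 0, 0.8, 0, 0, 0],
  ],
)

```text
clock: 2.6
position: [0.5261, -0.3083, 0.1111]
tool_rot: [3.141, 0.0, -0.024]
force: [-0.5, -0.3, 0.3]
grip_width: 0.0426
```

Request:
move_arm(
  plan=[
    [0, 0, 0.5, 0, 0, 0],
    [0, 0, 0.3, 0, 0, 0],
    [0, 0, 0, 0, 0, 0],
  ],
)

```text
clock: 2.9
position: [0.5265, -0.3076, 0.0912]
tool_rot: [-3.141, 0.001, -0.023]
force: [0.6, 0.3, 0.5]
grip_width: 0.0427
```

Run:
```python
from h import *
st(); ci,f=grab("wrist"); cv2.imwrite("pics/c2.png",f[:,:,::-1])
```

```text
2.9 [ 0.5265 -0.3076  0.0912] [-3.141e+00  1.000e-03 -2.300e-02] w 0.0427 F [0.6 0.3 0.5]
```

View pics/c2.png

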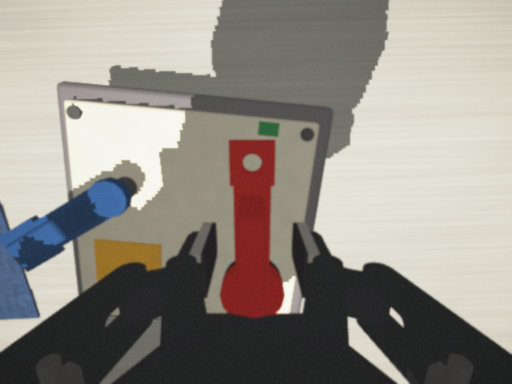

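Request:
move_arm(
  plan=[
    [0, 0, 0.08, 0, 0, 0],
    [0, 0, 0, 0, 0, 0],
    [0, 0, 0, 0, 0, 0],
    [0, 0, 0, 0, 0, 0],
    [0, 0, 0, 0, 0, 0],
  ],
  claw=1,
  force=50,
)

```text
clock: 3.45
position: [0.5274, -0.3071, 0.0902]
tool_rot: [-3.141, -0.001, -0.023]
force: [-0.3, 4.9, 5.3]
grip_width: 0.0133
```

Run:
```python
from iso import *
o=st()
# arc rows: rotation of TCP about hinge
p=np.load("iso.npy"); 
pos=np.array(o["position"]); yaw=o["tool_rot"][2]
piv=np.array([.4820,-.3058]); 
tot=np.pi/2+p[2]-yaw
print("handle now rel", yaw-p[2], "tot",tot)
n=16; dr=tot/n
# in tool frame: pivot at local (-r,0); row shift in tool frame for rotation by dr
rel=(pos[:2]-piv); c,s=np.cos(-yaw),np.sin(-yaw); loc=np.array([c*rel[0]-s*rel[1], s*rel[0]+c*rel[1]])
c,s=np.cos(dr),np.sin(dr); nl=np.array([c*loc[0]-s*loc[1], s*loc[0]+c*loc[1]])-loc
print("loc",loc,"row",nl[0]/.025,-nl[1]/.025,0,0,0,-dr/np.pi)
```

```text
3.45 [ 0.5274 -0.3071  0.0902] [-3.141e+00 -1.000e-03 -2.300e-02] w 0.0133 F [-0.3  4.9  5.3]
handle now rel 0.09575300914048614 tot 1.4750433176544104
loc [ 0.04537988 -0.00021826] row -0.006904538014194661 -0.16714334882235388 0 0 0 -0.029345054409921023
```

Request:
move_arm(
  plan=[
    [-0.0075, -0.167, 0, 0, 0, -0.0293],
    [-0.0075, -0.167, 0, 0, 0, -0.0293],
    [-0.0075, -0.167, 0, 0, 0, -0.0293],
    [-0.0075, -0.167, 0, 0, 0, -0.0293],
    [0, 0, 0, 0, 0, 0],
  ],
)

```text
clock: 3.95
position: [0.5247, -0.2901, 0.0902]
tool_rot: [-3.141, -0.001, 0.349]
force: [-0.3, 7.3, 6.7]
grip_width: 0.0127
```

Run:
```python
from iso import *
o=st(); y=o["tool_rot"][2]; print(np.array(o["position"])[:2]-.0454*np.array([np.cos(y),np.sin(y)]), o["moment"],o["qpos"])
```

```text
3.95 [ 0.5247 -0.2901  0.0902] [-3.141e+00 -1.000e-03  3.490e-01] w 0.0127 F [-0.3  7.3  6.7]
[ 0.48209001 -0.3055984 ] [ 1.34417339  0.01689532 -0.05099068] [ 0.53466929  0.66279367 -0.18521157  1.77184833  0.17056721  0.72203066
 -0.96187223]
```

Request:
move_arm(
  plan=[
    [-0.0075, -0.167, 0, 0, 0, -0.0293],
    [-0.0075, -0.167, 0, 0, 0, -0.0293],
    [-0.0075, -0.167, 0, 0, 0, -0.0293],
    [-0.0075, -0.167, 0, 0, 0, -0.0293],
    [-0.0075, -0.167, 0, 0, 0, -0.0293],
  ],
)

```text
clock: 4.45
position: [0.5138, -0.2728, 0.0902]
tool_rot: [3.141, -0.001, 0.81]
force: [1.5, 6.0, 4.5]
grip_width: 0.013
```

Request:
move_arm(
  plan=[
    [-0.0075, -0.167, 0, 0, 0, -0.0293],
    [-0.0075, -0.167, 0, 0, 0, -0.0293],
    [-0.0075, -0.167, 0, 0, 0, -0.0293],
    [-0.0075, -0.167, 0, 0, 0, -0.0293],
    [0, 0, 0, 0, 0, 0],
  ],
)

```text
clock: 4.95
position: [0.4995, -0.2633, 0.0902]
tool_rot: [3.141, -0.001, 1.178]
force: [1.2, 9.9, 7.0]
grip_width: 0.0133
```

Run:
```python
from iso import *
o=st(); y=o["tool_rot"][2]; print(np.array(o["position"])[:2]-.0454*np.array([np.cos(y),np.sin(y)]), o["moment"],o["qpos"])
```

```text
4.95 [ 0.4995 -0.2633  0.0902] [ 3.141e+00 -1.000e-03  1.178e+00] w 0.0133 F [1.2 9.9 7. ]
[ 0.48214098 -0.30523847] [ 1.98463523 -0.00910552  0.05242365] [ 0.66877018  0.64234818 -0.40421803  1.85759038  0.36560919  0.71450822
 -0.33535917]
```

Request:
move_arm(
  plan=[
    [-0.0075, -0.167, 0, 0, 0, -0.0293],
    [-0.0075, -0.167, 0, 0, 0, -0.0293],
    [-0.0075, -0.167, 0, 0, 0, -0.0293],
    [0, 0, 0, 0, 0, 0],
  ],
)

```text
clock: 5.35
position: [0.4873, -0.2601, 0.0902]
tool_rot: [3.141, -0.001, 1.454]
force: [0.3, 11.0, 9.2]
grip_width: 0.0131
```

Request:
move_arm(
  plan=[
    [0, 0, 0, 0, 0, 0],
    [0, 0, 0, 0, 0, 0],
    [0, 0, 0, 0, 0, 0],
    [0, 0, -1, 0, 0, 0],
    [0, 0, -1, 0, 0, 0],
  ],
  claw=0,
)

```text
clock: 5.85
position: [0.4867, -0.2613, 0.1398]
tool_rot: [-3.14, -0.0, 1.45]
force: [0.0, -0.3, 0.2]
grip_width: 0.0426
```

Request:
move_arm(
  plan=[
    [0, 0, -1, 0, 0, 0],
    [0, 0, -1, 0, 0, 0],
    [0, 0, 0, 0, 0, 0],
  ],
)

```text
clock: 6.15
position: [0.4883, -0.2621, 0.1925]
tool_rot: [3.138, 0.002, 1.449]
force: [0.5, 0.7, -0.8]
grip_width: 0.0426
```

Run:
```python
from h import *
st(); ci,f=grab("wrist"); cv2.imwrite("pics/c3.png",f[:,:,::-1]); np.save("c3.npy",np.r_[ci["R"].ravel(),ci["t"]])
ci,f=grab("top");crop(f,325,175,430,280,6,"c3t.png")
```

```text
6.15 [ 0.4883 -0.2621  0.1925] [3.138e+00 2.000e-03 1.449e+00] w 0.0426 F [ 0.5  0.7 -0.8]
```

View pics/c3.png

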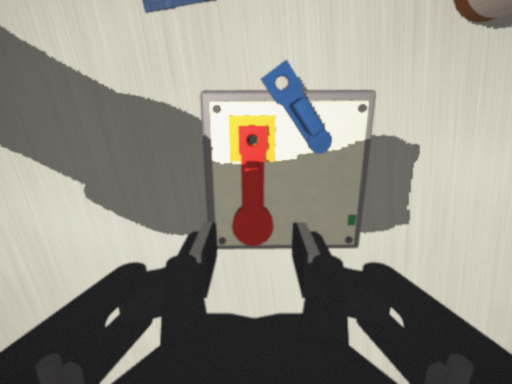

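View pics/c3t.png

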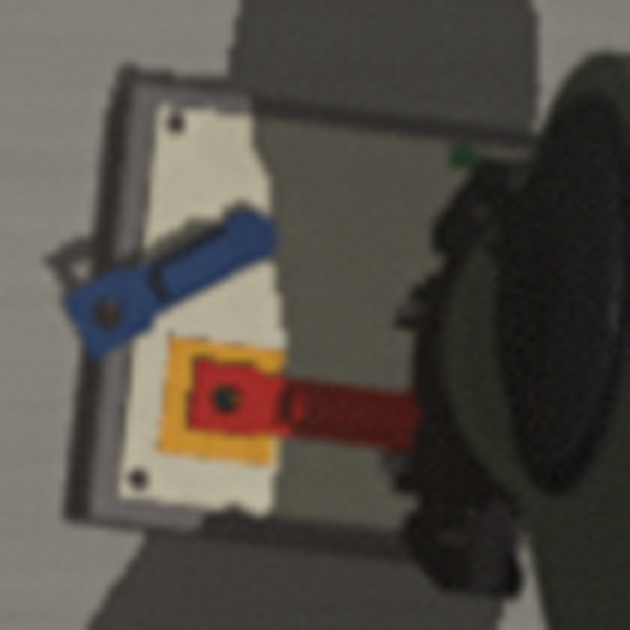

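Run:
```python
from h import *
f=cv2.imread("pics/c3.png")[:,:,::-1]
crop(f,195,55,385,250,3,"c3z.png"); crop(f,220,105,300,165,9,"c3y.png")
```

```text
(no output)
```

View pics/c3z.png

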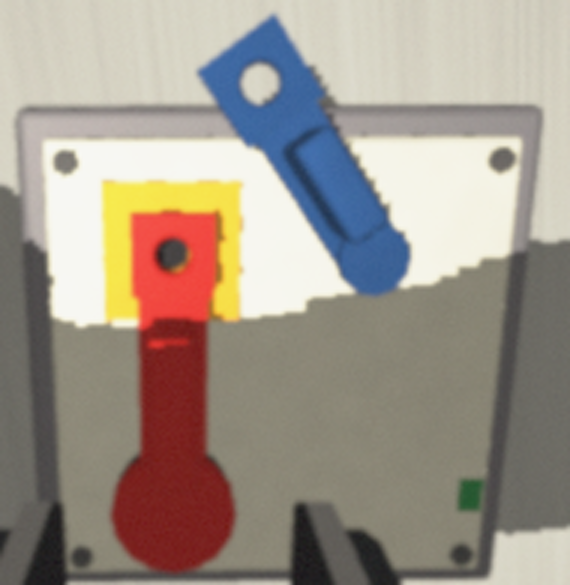

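View pics/c3y.png

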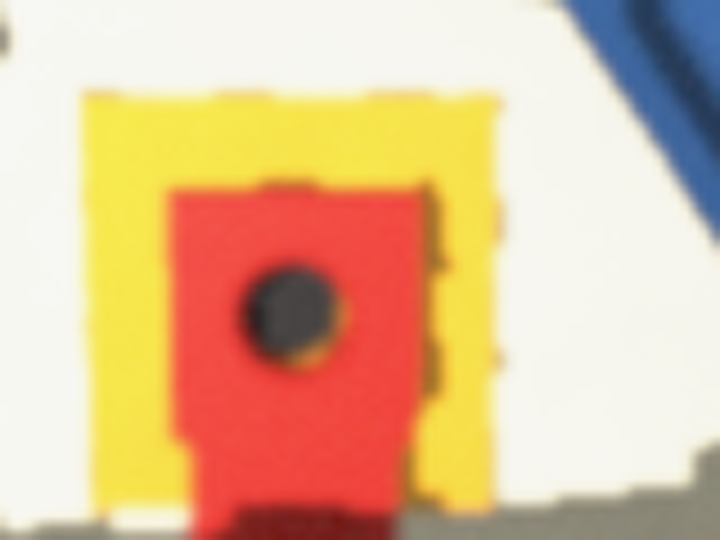

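Run:
```python
from iso import *
ci=viewer.camera_info("wrist"); n=np.load("c3.npy"); ci["R"]=n[:9].reshape(3,3); ci["t"]=n[9:]
Y=lambda x,y:(np.array([x,y])+.5)/9-.5+[220,105]
C=lambda x,y:(np.array([x,y])+.5)/3-.5+[195,55]
d=dict(lug=Y(292,303),hh=Y(293,315),hp=C(173,513),lh=C(260,83),lp=C(374,258))
for k in d: print(k,d[k])
p,r=fit([(ci,d)],[.52,-.26,-.1,1.5,1]); print(np.round(p,4),r)
for k,v in model(p).items(): print(k,np.round(v,4))
np.save("iso2.npy",p)
c,f=grab("scene"); crop(f,120,100,230,190,6,"c3s.png")
```

```text
lug [252.         138.22222222]
hh [252.11111111 139.55555556]
hp [252.33333333 225.66666667]
lh [281.33333333  82.33333333]
lp [319.33333333 140.66666667]
[ 0.5222 -0.265  -0.1197  1.5677  0.9497] [-0.13 -0.01 -0.   -0.12 -0.03  0.57 -0.06 -0.08  0.64  0.3 ]
lug [ 0.4922 -0.2211  0.072 ]
hp [ 0.4821 -0.3055  0.09  ]
hh [ 0.4925 -0.2212  0.082 ]
lp [ 0.5518 -0.2283  0.1   ]
lh [ 0.5229 -0.1757  0.091 ]
```

View pics/c3s.png

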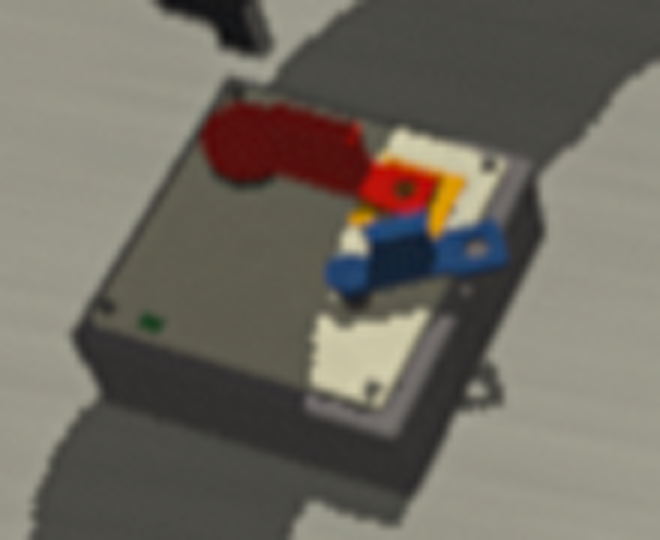

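Run:
```python
from h import *
plan([.538,-.2045,.16],2.07)
```

```text
n 5 d [ 0.0512  0.057  -0.029 ] dyaw 0.621
[0.5, 0.35, 0.23, -0.0, -0.0, -0.0395]
[0.46, 0.41, 0.23, -0.0, -0.0, -0.0395]
[0.4, 0.46, 0.23, -0.0, -0.0, -0.0395]
[0.34, 0.51, 0.23, -0.0, -0.0, -0.0395]
[0.27, 0.55, 0.23, -0.0, -0.0, -0.0395]
```

Request:
move_arm(
  plan=[
    [0.5, 0.35, 0.23, 0, 0, -0.0395],
    [0.46, 0.41, 0.23, 0, 0, -0.0395],
    [0.4, 0.46, 0.23, 0, 0, -0.0395],
    [0.34, 0.51, 0.23, 0, 0, -0.0395],
    [0.27, 0.55, 0.23, 0, 0, -0.0395],
  ],
  claw=0.25,
)

```text
clock: 6.8
position: [0.5381, -0.2038, 0.1594]
tool_rot: [-3.141, -0.001, 2.075]
force: [0.5, -1.5, -0.7]
grip_width: 0.032
```

Request:
move_arm(
  plan=[
    [0, 0, 0.5, 0, 0, 0],
    [0, 0, 0.5, 0, 0, 0],
    [0, 0, 0, 0, 0, 0],
  ],
)

```text
clock: 7.1
position: [0.5366, -0.2049, 0.1334]
tool_rot: [-3.139, -0.002, 2.067]
force: [-0.1, -0.3, 0.1]
grip_width: 0.0317
```

Run:
```python
from h import *
st(); ci,f=grab("wrist"); cv2.imwrite("pics/c4.png",f[:,:,::-1])
g=[.538,-.2045,.115]; print(w2p(ci,[g,[.551,-.228,.1],[.5229,-.1757,.091]]))
plan([.538,-.2045,.096],2.07)
```

```text
7.1 [ 0.5366 -0.2049  0.1334] [-3.139e+00 -2.000e-03  2.067e+00] w 0.0317 F [-0.1 -0.3  0.1]
[[256.46681955 221.34205509]
 [256.60269168 247.38754136]
 [256.96767823 164.04841702]]
n 2 d [ 0.0009  0.0004 -0.0386] dyaw 0.002
[-0.0, 0.02, 0.77, -0.0003, -0.0002, -0.0003]
[-0.0, 0.02, 0.77, -0.0003, -0.0002, -0.0003]
```

View pics/c4.png

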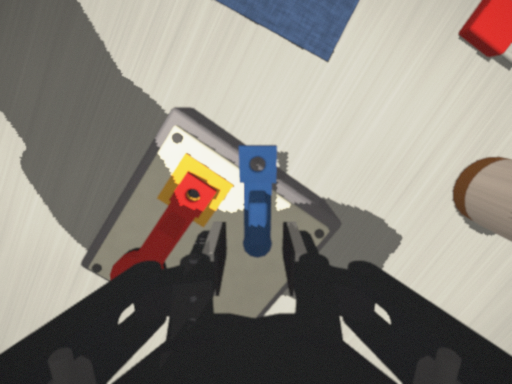

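Request:
move_arm(
  plan=[
    [0, 0.02, 0.75, 0, 0, 0],
    [0, 0.02, 0.72, 0, 0, 0],
    [0, 0, 0, 0, 0, 0],
  ],
)

```text
clock: 7.45
position: [0.5379, -0.2042, 0.0977]
tool_rot: [-3.14, -0.002, 2.069]
force: [-0.1, -0.7, -0.6]
grip_width: 0.0318
```

Request:
move_arm(
  plan=[
    [0, 0, 0, 0, 0, 0],
    [0, 0, 0, 0, 0, 0],
    [0, 0, 0, 0, 0, 0],
    [0, 0, 0, 0, 0, 0],
  ],
  claw=1,
  force=40,
)

```text
clock: 7.85
position: [0.5389, -0.2044, 0.1]
tool_rot: [-3.141, 0.001, 2.069]
force: [-6.3, -0.9, 8.6]
grip_width: 0.0109
```

Run:
```python
from iso import *
o=st()
pos=np.array(o["position"]); yaw=o["tool_rot"][2]
piv=np.array([.5515,-.2283]); a=-.1188
tot=np.pi+a-yaw
n=8; dr=tot/n
rel=(pos[:2]-piv); c,s=np.cos(-yaw),np.sin(-yaw); loc=np.array([c*rel[0]-s*rel[1], s*rel[0]+c*rel[1]])
c,s=np.cos(dr),np.sin(dr); nl=np.array([c*loc[0]-s*loc[1], s*loc[0]+c*loc[1]])-loc
print(tot,"loc",loc,"row",nl[0]/.025,-nl[1]/.025,0,0,0,-dr/np.pi)
```

```text
7.85 [ 0.5389 -0.2044  0.1   ] [-3.141e+00  1.000e-03  2.069e+00] w 0.0109 F [-6.3 -0.9  8.6]
0.9534964642264026 loc [ 0.02702844 -0.00039582] row -0.005787396727654492 -0.12866505743477327 0 0 0 -0.03793841887556913
```

Request:
move_arm(
  plan=[
    [-0.0075, -0.1287, 0, 0, 0, -0.0379],
    [-0.0075, -0.1287, 0, 0, 0, -0.0379],
    [-0.0075, -0.1287, 0, 0, 0, -0.0379],
    [-0.0075, -0.1287, 0, 0, 0, -0.0379],
    [0, 0, 0, 0, 0, 0],
  ],
)

```text
clock: 8.35
position: [0.5295, -0.2129, 0.1]
tool_rot: [3.142, 0.001, 2.55]
force: [-6.2, 1.5, 9.8]
grip_width: 0.0109
```

Request:
move_arm(
  plan=[
    [-0.0075, -0.1287, 0, 0, 0, -0.0379],
    [-0.0075, -0.1287, 0, 0, 0, -0.0379],
    [-0.0075, -0.1287, 0, 0, 0, -0.0379],
    [-0.0075, -0.1287, 0, 0, 0, -0.0379],
    [0, 0, 0, 0, 0, 0],
  ],
)

```text
clock: 8.85
position: [0.5251, -0.2247, 0.1]
tool_rot: [3.142, 0.0, 3.027]
force: [-6.2, 1.5, 10.9]
grip_width: 0.0109
```

Run:
```python
from iso import *
o=st(); y=o["tool_rot"][2]; print(np.array(o["position"])[:2]-.027*np.array([np.cos(y),np.sin(y)]), np.pi-.1188-y)
```

```text
8.85 [ 0.5251 -0.2247  0.1   ] [3.142 0.    3.027] w 0.0109 F [-6.2  1.5 10.9]
[ 0.55187744 -0.22779431] -0.0039013407223964514
```

Release slowly and look.

Request:
move_arm(
  plan=[
    [0, 0, 0, 0, 0, 0],
    [0, 0, 0, 0, 0, 0],
    [0, 0, 0, 0, 0, 0],
    [0, 0, -1, 0, 0, 0],
    [0, 0, -1, 0, 0, 0],
  ],
  claw=0.25,
)

```text
clock: 9.35
position: [0.5249, -0.2242, 0.1494]
tool_rot: [3.141, -0.001, 3.023]
force: [0.2, -0.5, 0.6]
grip_width: 0.0318
```

Request:
move_arm(
  plan=[
    [0, 0, -1, 0, 0, 0],
    [0.5, 0, -1, 0, 0, 0],
    [0.5, 0, 0, 0, 0, 0],
    [0, 0, 0, 0, 0, 0],
  ],
)

```text
clock: 9.75
position: [0.4995, -0.2219, 0.1997]
tool_rot: [-3.14, 0.0, 3.022]
force: [0.3, -0.0, -0.3]
grip_width: 0.0319
```

Run:
```python
from h import *
st(); ci,f=grab("wrist"); cv2.imwrite("pics/c5.png",f[:,:,::-1]); np.save("c5.npy",np.r_[ci["R"].ravel(),ci["t"]])
```

```text
9.75 [ 0.4995 -0.2219  0.1997] [-3.14   0.     3.022] w 0.0319 F [ 0.3 -0.  -0.3]
```

View pics/c5.png

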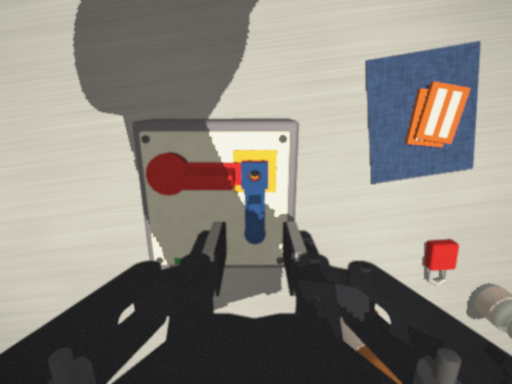

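Run:
```python
from h import *
f=cv2.imread("pics/c5.png")[:,:,::-1]
crop(f,220,140,295,250,7,"c5z.png")
```

```text
(no output)
```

View pics/c5z.png

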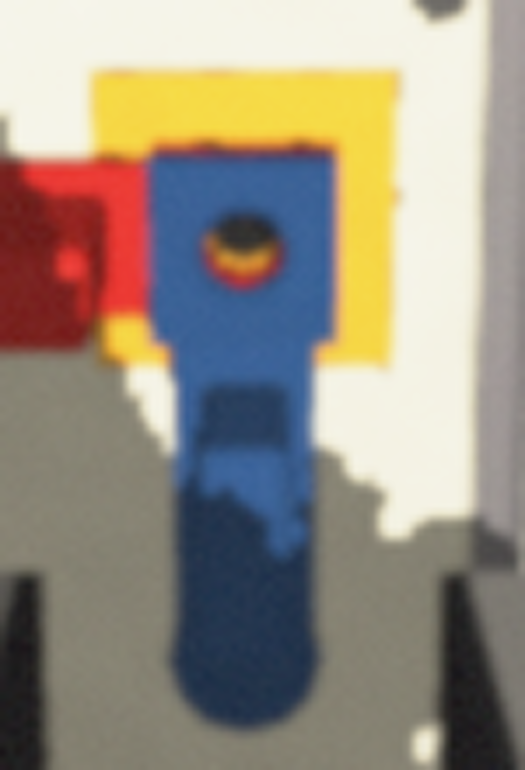

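Run:
```python
from iso import *
ci=viewer.camera_info("wrist"); n=np.load("c5.npy"); ci["R"]=n[:9].reshape(3,3); ci["t"]=n[9:]
C=lambda x,y:(np.array([x,y])+.5)/7-.5+[220,140]
d=dict(lug=C(245,221),lh=C(243,250),lp=C(246,655))
p,r=fit([(ci,d)],[.522,-.265,-.1,1.57,0],free=(0,1,2,4)); print(np.round(p,4),r)
p,r=fit([(ci,d)],[.522,-.265,-.119,1.57,0],free=(0,1,4)); print(np.round(p,4),r)
```

```text
[ 0.5218 -0.2651 -0.1181  1.57   -0.005 ] [-0.   -0.36  0.    0.03  0.    1.12]
[ 0.5217 -0.2651 -0.119   1.57   -0.0051] [ 0.   -0.36  0.    0.03 -0.01  1.12]
```

Run:
```python
from h import *
plan([.49,.24,.22],3.05)
```

```text
n 19 d [-0.0101  0.4619  0.0207] dyaw 0.028
[0.14, 0.96, -0.04, -0.0, 0.0, -0.0005]
[0.14, 0.96, -0.04, -0.0, 0.0, -0.0005]
[0.13, 0.96, -0.04, -0.0, 0.0, -0.0005]
[0.13, 0.96, -0.04, -0.0, 0.0, -0.0005]
[0.13, 0.96, -0.04, -0.0, 0.0, -0.0005]
[0.13, 0.96, -0.04, -0.0, 0.0, -0.0005]
[0.13, 0.96, -0.04, -0.0, 0.0, -0.0005]
[0.13, 0.96, -0.04, -0.0, 0.0, -0.0005]
[0.13, 0.96, -0.04, -0.0, 0.0, -0.0005]
[0.12, 0.96, -0.04, -0.0, 0.0, -0.0005]
[0.12, 0.96, -0.04, -0.0, 0.0, -0.0005]
[0.12, 0.97, -0.04, -0.0, 0.0, -0.0005]
[0.12, 0.97, -0.04, -0.0, 0.0, -0.0005]
[0.12, 0.97, -0.04, -0.0, 0.0, -0.0005]
[0.12, 0.97, -0.04, -0.0, 0.0, -0.0005]
[0.12, 0.97, -0.04, -0.0, 0.0, -0.0005]
[0.11, 0.97, -0.04, -0.0, 0.0, -0.0005]
[0.11, 0.97, -0.04, -0.0, 0.0, -0.0005]
[0.11, 0.97, -0.04, -0.0, 0.0, -0.0005]
```

Request:
move_arm(
  plan=[
    [0.13, 0.96, -0.04, 0, 0, -0.0005],
    [0.13, 0.96, -0.04, 0, 0, -0.0005],
    [0.13, 0.96, -0.04, 0, 0, -0.0005],
    [0.13, 0.96, -0.04, 0, 0, -0.0005],
    [0.13, 0.96, -0.04, 0, 0, -0.0005],
  ],
  claw=-0.45,
)

```text
clock: 10.3
position: [0.4984, -0.0993, 0.2037]
tool_rot: [3.141, -0.0, 3.031]
force: [0.4, -0.1, 0.2]
grip_width: 0.0618
```

Request:
move_arm(
  plan=[
    [0.13, 0.96, -0.04, 0, 0, -0.0005],
    [0.13, 0.96, -0.04, 0, 0, -0.0005],
    [0.13, 0.96, -0.04, 0, 0, -0.0005],
    [0.13, 0.96, -0.04, 0, 0, -0.0005],
    [0.13, 0.96, -0.04, 0, 0, -0.0005],
  ],
)

```text
clock: 10.8
position: [0.4951, 0.0219, 0.2087]
tool_rot: [3.141, -0.0, 3.039]
force: [1.2, -0.4, -0.5]
grip_width: 0.0619
```

Request:
move_arm(
  plan=[
    [0.12, 0.97, -0.04, 0, 0, -0.0005],
    [0.12, 0.97, -0.04, 0, 0, -0.0005],
    [0.12, 0.97, -0.04, 0, 0, -0.0005],
    [0.12, 0.97, -0.04, 0, 0, -0.0005],
    [0.12, 0.97, -0.04, 0, 0, -0.0005],
  ],
)

```text
clock: 11.3
position: [0.4922, 0.1441, 0.2137]
tool_rot: [3.141, -0.001, 3.046]
force: [0.2, -0.7, 0.3]
grip_width: 0.0618
```

Request:
move_arm(
  plan=[
    [0.12, 0.97, -0.04, 0, 0, -0.0005],
    [0.12, 0.97, -0.04, 0, 0, -0.0005],
    [0.12, 0.97, -0.04, 0, 0, -0.0005],
    [0, 0, 0, 0, 0, 0],
  ],
)

```text
clock: 11.7
position: [0.4894, 0.2197, 0.217]
tool_rot: [3.14, -0.001, 3.055]
force: [-0.3, -0.3, 0.2]
grip_width: 0.0621
```

Run:
```python
from h import *
o=st(); print(o["qpos"]);ci,f=grab("wrist"); cv2.imwrite("pics/d1.png",f[:,:,::-1]); np.save("d1.npy",np.r_[ci["R"].ravel(),ci["t"]])
```

```text
11.7 [0.4894 0.2197 0.217 ] [ 3.140e+00 -1.000e-03  3.055e+00] w 0.0621 F [-0.3 -0.3  0.2]
[ 0.17530535  0.56797953 -0.99708557  1.81537217  0.54220958  1.06006239
  0.45684666]
```

View pics/d1.png

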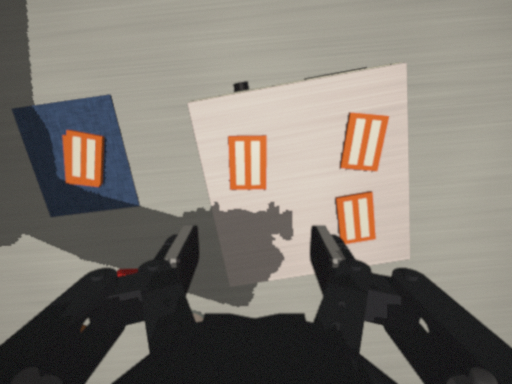

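```bash
cat >> h.py <<'E'
def carriers(ci,f,z,minA=150,box=None):
    hsv=cv2.cvtColor(f,cv2.COLOR_RGB2HSV)
    m=((hsv[:,:,0]>=3)&(hsv[:,:,0]<=20)&(hsv[:,:,1]>130)&(hsv[:,:,2]>70)).astype(np.uint8)
    cs,_=cv2.findContours(m,cv2.RETR_EXTERNAL,cv2.CHAIN_APPROX_NONE); out=[]
    for c in cs:
        if cv2.contourArea(c)<minA: continue
        w=p2w(ci,c.reshape(-1,2),z)[:,:2]
        (cx,cy),(a,b),ang=cv2.minAreaRect((w*1000).astype(np.float32))
        yaw=np.deg2rad(ang) if a>b else np.deg2rad(ang+90)
        yaw=(yaw+np.pi/2)%np.pi-np.pi/2
        print("car px",c.reshape(-1,2).mean(0).round(),"xy",round(cx/1000,4),round(cy/1000,4),"yaw",round(yaw,3),"size",round(max(a,b),1),round(min(a,b),1))
E
python3 - <<'E'
from h import *
f=cv2.imread("pics/d1.png")[:,:,::-1]
ci=viewer.camera_info("wrist"); n=np.load("d1.npy"); ci["R"]=n[:9].reshape(3,3); ci["t"]=n[9:]
carriers(ci,f,.046); print(); carriers(ci,f,.015)
ci,f=grab("top"); print();carriers(ci,f,.046)
plan([.479,.2125,.1],3.054)
E
```

```text
car px [356. 217.] xy 0.5632 0.34 yaw 0.096 size 64.7 44.3
car px [247. 162.] xy 0.4816 0.2118 yaw -0.076 size 63.4 42.3
car px [ 83. 158.] xy 0.4604 0.0215 yaw -0.24 size 64.8 45.9
car px [364. 141.] xy 0.4691 0.3473 yaw -0.172 size 63.6 44.8

car px [356. 217.] xy 0.5775 0.3514 yaw 0.096 size 71.0 48.7
car px [247. 162.] xy 0.4878 0.2105 yaw -0.076 size 69.6 46.5
car px [ 83. 158.] xy 0.4644 0.0014 yaw -0.24 size 71.1 50.4
car px [364. 141.] xy 0.4741 0.3594 yaw -0.172 size 69.9 49.2

car px [264. 254.] xy 0.4617 -0.0 yaw -0.233 size 69.5 51.3
car px [307. 126.] xy 0.7618 -0.1009 yaw 1.255 size 64.7 57.3
n 5 d [-0.0108 -0.004  -0.1166] dyaw 0.002
[0.08, -0.04, 0.93, -0.0, -0.0, -0.0001]
[0.08, -0.04, 0.93, -0.0, -0.0, -0.0001]
[0.08, -0.04, 0.93, -0.0, -0.0, -0.0001]
[0.08, -0.04, 0.93, -0.0, -0.0, -0.0001]
[0.08, -0.04, 0.93, -0.0, -0.0, -0.0001]
```

Request:
move_arm(
  plan=[
    [0.08, -0.06, 0.93, 0, 0, -0.0005],
    [0.08, -0.06, 0.93, 0, 0, 0],
    [0.08, -0.06, 0.93, 0, 0, 0],
    [0.08, -0.06, 0.93, 0, 0, 0],
    [0.08, -0.06, 0.93, 0, 0, 0],
  ],
)

```text
clock: 12.3
position: [0.4794, 0.2082, 0.0996]
tool_rot: [-3.141, -0.0, 3.051]
force: [0.4, 0.1, -0.5]
grip_width: 0.0619
```

Request:
move_arm(
  plan=[
    [0, 0, 0.8, 0, 0, 0],
    [0, 0, 0.7, 0, 0, 0],
    [0, 0, 0, 0, 0, 0],
  ],
)

```text
clock: 12.6
position: [0.4785, 0.208, 0.0614]
tool_rot: [-3.14, -0.003, 3.052]
force: [0.5, -0.3, 0.3]
grip_width: 0.0622
```

Run:
```python
from h import *
o=st(); print(o["qpos"]);ci,f=grab("wrist"); cv2.imwrite("pics/d2.png",f[:,:,::-1]); carriers(ci,f,.046)
plan([.48,.212,.045],3.06)
```

```text
12.6 [0.4785 0.208  0.0614] [-3.140e+00 -3.000e-03  3.052e+00] w 0.0622 F [ 0.5 -0.3  0.3]
[ 0.06144426  0.7534799  -0.82125179  1.96349027  0.78763203  0.78406285
  0.2574392 ]
car px [466. 291.] xy 0.5414 0.3513 yaw 0.792 size 57.0 26.5
car px [262. 223.] xy 0.4812 0.2123 yaw -0.075 size 64.8 43.9
car px [  7. 212.] xy 0.4583 0.0539 yaw -0.348 size 56.9 11.0
car px [479. 193.] xy 0.4689 0.3462 yaw -0.172 size 64.0 47.9
n 1 d [ 0.001   0.0033 -0.0177] dyaw 0.008
[-0.03, 0.14, 0.71, -0.0003, -0.0005, -0.0026]
```

View pics/d2.png

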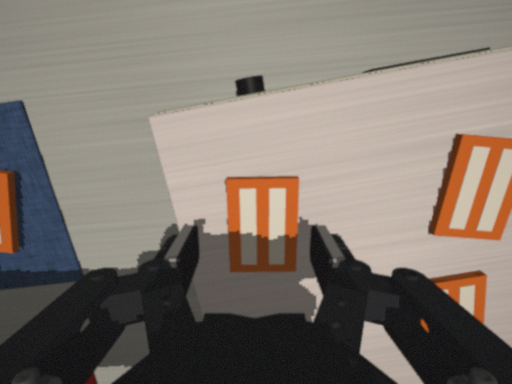

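Request:
move_arm(
  plan=[
    [-0.05, 0.08, 0.3, 0, 0, -0.001],
    [-0.05, 0.09, 0.3, 0, 0, -0.001],
    [0, 0, 0.1, 0, 0, 0],
    [0, 0, 0.1, 0, 0, 0],
    [0, 0, 0, 0, 0, 0],
  ],
)

```text
clock: 13.15
position: [0.482, 0.2134, 0.0432]
tool_rot: [-3.141, -0.0, 3.059]
force: [-0.9, -0.1, -1.0]
grip_width: 0.0622
```

Request:
move_arm(
  plan=[
    [0, 0, 0.06, 0, 0, 0],
    [0, 0, 0, 0, 0, 0],
  ],
)

```text
clock: 13.35
position: [0.4821, 0.2134, 0.0418]
tool_rot: [-3.142, 0.0, 3.059]
force: [0.1, 0.1, 0.8]
grip_width: 0.0621
```

Request:
move_arm(
  plan=[
    [0, -0.03, 0.08, 0, 0, 0],
    [0, 0, 0, 0, 0, 0],
  ],
)

```text
clock: 13.55
position: [0.482, 0.2125, 0.0396]
tool_rot: [-3.141, -0.0, 3.059]
force: [0.3, -0.1, -0.1]
grip_width: 0.062
```

Request:
move_arm(
  plan=[
    [0, 0, 0, 0, 0, 0],
    [0, 0, 0, 0, 0, 0],
    [0, 0, 0, 0, 0, 0],
    [0, 0, 0, 0, 0, 0],
  ],
  claw=1,
  force=30,
)

```text
clock: 13.95
position: [0.482, 0.2127, 0.0401]
tool_rot: [-3.141, 0.0, 3.059]
force: [-1.5, -1.6, 5.0]
grip_width: 0.0432
```

Run:
```python
from h import *
o=st(); ci,f=grab("wrist"); cv2.imwrite("pics/d3.png",f[:,:,::-1])
```

```text
13.95 [0.482  0.2127 0.0401] [-3.141  0.     3.059] w 0.0432 F [-1.5 -1.6  5. ]
```

View pics/d3.png

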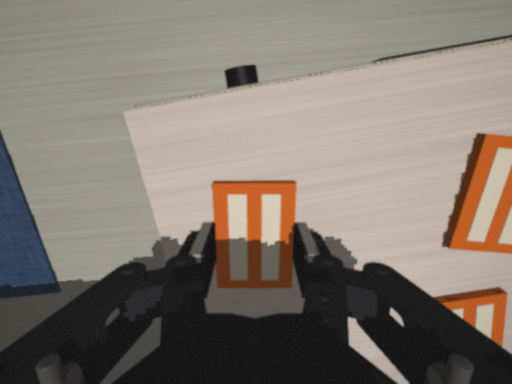

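Request:
move_arm(
  plan=[
    [0, 0, -0.4, 0, 0, 0],
    [0, 0, -1, 0, 0, 0],
    [0, 0, -1, 0, 0, 0.005],
    [0, -0.8, -1, 0, 0, 0.005],
    [0, -1, -1, 0, 0, 0.005],
  ],
)

```text
clock: 14.5
position: [0.4768, 0.1685, 0.1514]
tool_rot: [3.141, 0.0, 3.013]
force: [0.7, -0.8, 0.2]
grip_width: 0.0431
```

Request:
move_arm(
  plan=[
    [0, -1, 0, 0, 0, 0.01],
    [0, -1, 0, 0, 0, 0.01],
    [0, -1, 0, 0, 0, 0.01],
    [0, -0.6, 0, 0, 0, 0.005],
    [0, 0, 0, 0, 0, 0],
  ],
)

```text
clock: 15.0
position: [0.4615, 0.0774, 0.1503]
tool_rot: [-3.14, 0.0, 2.899]
force: [0.6, 0.5, -0.4]
grip_width: 0.0427
```

Run:
```python
from h import *
o=st(); ci,f=grab("wrist"); cv2.imwrite("pics/d4.png",f[:,:,::-1]); np.save("d4.npy",np.r_[ci["R"].ravel(),ci["t"]]); carriers(ci,f,.015)
```

```text
15.0 [0.4615 0.0774 0.1503] [-3.14   0.     2.899] w 0.0427 F [ 0.6  0.5 -0.4]
car px [254. 233.] xy 0.53 0.0594 yaw -0.243 size 131.2 90.7
car px [185. 193.] xy 0.4632 0.0009 yaw -0.21 size 69.9 51.8
```

View pics/d4.png

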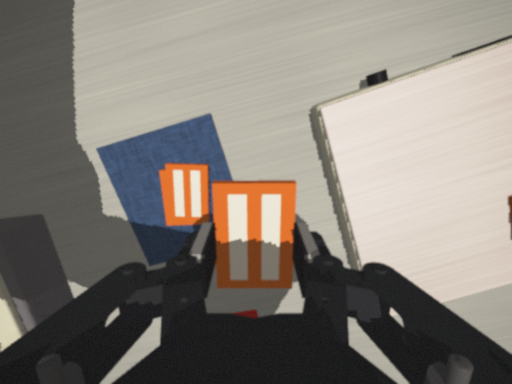

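Run:
```python
from h import *
f=cv2.imread("pics/d4.png")[:,:,::-1]
crop(f,150,150,225,235,7,"d4z.png")
```

```text
(no output)
```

View pics/d4z.png

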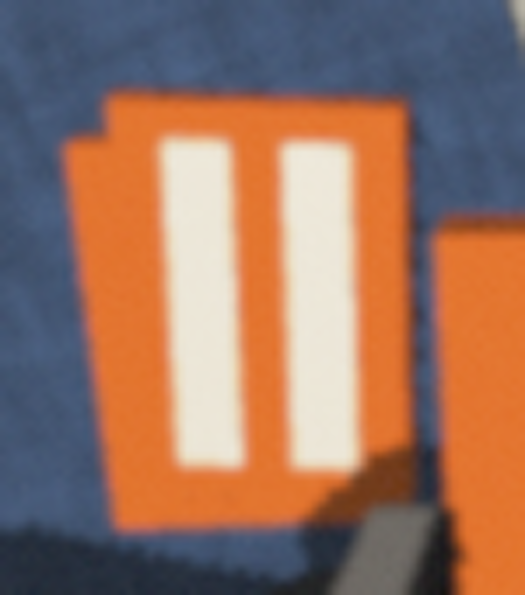

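Run:
```python
from h import *
ci=viewer.camera_info("wrist"); n=np.load("d4.npy"); ci["R"]=n[:9].reshape(3,3); ci["t"]=n[9:]
C=lambda P:(np.array(P)+.5)/7-.5+[150,150]
w=p2w(ci,C([(160,140),(352,143),(358,470),(178,468)]),.015); print(w, w.mean(0)); v=w[2]+w[3]-w[0]-w[1]; print("yaw",np.arctan2(v[1],v[0]))
w=p2w(ci,C([(105,95),(407,100)]),.015);print("top edge",w)
w=p2w(ci,C([(63,145),(115,530)]),.009);v=w[1]-w[0];print("b1 left",w,np.arctan2(v[1],v[0]))
```

```text
[[ 0.433687   -0.00454092  0.015     ]
 [ 0.44106066  0.02320039  0.015     ]
 [ 0.49167951  0.0085627   0.015     ]
 [ 0.48453974 -0.01883648  0.015     ]] [0.46274173 0.00209642 0.015     ]
yaw -0.27776530792867543
top edge [[ 0.42520992 -0.01027507  0.015     ]
 [ 0.43677319  0.03306208  0.015     ]]
b1 left [[ 0.43172511 -0.02132443  0.009     ]
 [ 0.49435763 -0.03467803  0.009     ]] -0.21006035603415316
```

Run:
```python
from h import *
plan([.464,-.004,.05],np.pi-.245)
```

```text
n 5 d [ 0.0021 -0.0828 -0.1004] dyaw -0.004
[-0.17, -0.64, 0.8, -0.0, 0.0, 0.0003]
[-0.17, -0.64, 0.8, -0.0, 0.0, 0.0003]
[-0.18, -0.64, 0.8, -0.0, 0.0, 0.0003]
[-0.18, -0.64, 0.8, -0.0, 0.0, 0.0003]
[-0.18, -0.64, 0.8, -0.0, 0.0, 0.0003]
```

Request:
move_arm(
  plan=[
    [-0.17, -0.64, 0.8, 0, 0, 0.0003],
    [-0.17, -0.64, 0.8, 0, 0, 0.0003],
    [-0.18, -0.64, 0.8, 0, 0, 0.0003],
    [-0.18, -0.64, 0.8, 0, 0, 0.0003],
    [-0.18, -0.64, 0.8, 0, 0, 0.0003],
  ],
)

```text
clock: 15.55
position: [0.4645, -0.003, 0.0493]
tool_rot: [3.141, 0.001, 2.899]
force: [0.7, -0.1, -0.6]
grip_width: 0.0428
```

Request:
move_arm(
  plan=[
    [0, 0, 0.3, 0, 0, 0],
    [0, 0, 0.3, 0, 0, 0],
    [0, 0, 0.2, 0, 0, 0],
    [0, 0, 0.2, 0, 0, 0],
    [0, 0, 0, 0, 0, 0],
  ],
)

```text
clock: 16.05
position: [0.464, -0.003, 0.0247]
tool_rot: [3.141, -0.0, 2.898]
force: [-1.0, -0.4, -0.5]
grip_width: 0.0428
```

Run:
```python
from h import *
o=st(); ci,f=grab("wrist"); cv2.imwrite("pics/d5.png",f[:,:,::-1]); plan([.464,-.004,.017],np.pi-.245)
```

```text
16.05 [ 0.464  -0.003   0.0247] [ 3.141 -0.     2.898] w 0.0428 F [-1.  -0.4 -0.5]
n 1 d [-0.0001 -0.0009 -0.0079] dyaw -0.001
[-0.01, -0.03, 0.32, 0.0, 0.0, 0.0004]
```

View pics/d5.png

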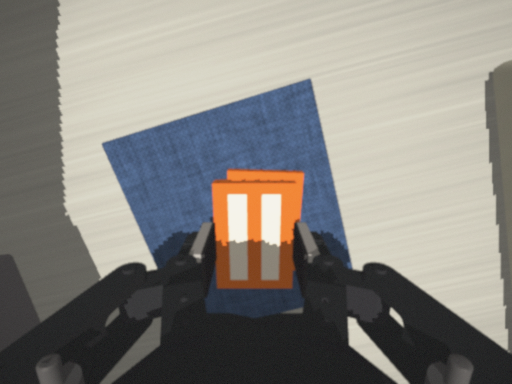

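Request:
move_arm(
  plan=[
    [0, 0, 0.15, 0, 0, 0],
    [0, 0, 0.13, 0, 0, 0],
    [0, 0, 0, 0, 0, 0],
  ],
)

```text
clock: 16.4
position: [0.4639, -0.0036, 0.0175]
tool_rot: [-3.142, -0.0, 2.897]
force: [-0.3, -0.2, -0.9]
grip_width: 0.0428
```

Request:
move_arm(
  plan=[
    [0, 0, 0.04, 0, 0, 0],
    [0, 0, 0, 0, 0, 0],
  ],
)

```text
clock: 16.6
position: [0.464, -0.0036, 0.0168]
tool_rot: [3.142, -0.0, 2.897]
force: [-0.1, 0.9, -0.3]
grip_width: 0.0426
```

Release slowly, then rise.

Request:
move_arm(
  plan=[
    [0, 0, 0.03, 0, 0, 0],
    [0, 0, 0, 0, 0, 0],
    [0, 0, 0, 0, 0, 0],
  ],
  claw=-0.3,
)

```text
clock: 16.9
position: [0.464, -0.0036, 0.0161]
tool_rot: [3.142, 0.0, 2.897]
force: [-1.0, -0.4, 0.3]
grip_width: 0.0554
```

Request:
move_arm(
  plan=[
    [0, 0, -0.4, 0, 0, 0],
    [0, 0, -1, 0, 0, 0],
    [0, 0, -1, 0, 0, 0],
    [0, 0.5, -1, 0, 0, -0.01],
    [0, 1, -1, 0, 0, -0.01],
  ],
)

```text
clock: 17.4
position: [0.472, 0.0319, 0.1277]
tool_rot: [-3.141, -0.0, 2.959]
force: [0.5, -0.2, -0.1]
grip_width: 0.0553
```

Run:
```python
from h import *
o=st(); ci,f=grab("wrist"); cv2.imwrite("pics/d6.png",f[:,:,::-1]); carriers(ci,f,.021)
plan([.47,.3465,.13],np.pi-.172)
```

```text
17.4 [0.472  0.0319 0.1277] [-3.141 -0.     2.959] w 0.0553 F [ 0.5 -0.2 -0.1]
car px [219. 178.] xy 0.4624 -0.0002 yaw -0.247 size 68.7 50.7
n 13 d [-0.0043  0.3089 -0.0014] dyaw 0.004
[0.18, 0.93, 0.01, 0.0001, 0.0001, -0.0001]
[0.18, 0.93, 0.01, 0.0001, 0.0001, -0.0001]
[0.18, 0.93, 0.01, 0.0001, 0.0001, -0.0001]
[0.18, 0.93, 0.01, 0.0001, 0.0001, -0.0001]
[0.18, 0.93, 0.01, 0.0001, 0.0001, -0.0001]
[0.18, 0.93, 0.01, 0.0001, 0.0001, -0.0001]
[0.18, 0.93, 0.01, 0.0001, 0.0001, -0.0001]
[0.18, 0.93, 0.01, 0.0001, 0.0001, -0.0001]
[0.18, 0.93, 0.01, 0.0001, 0.0001, -0.0001]
[0.18, 0.93, 0.0, 0.0001, 0.0001, -0.0001]
[0.18, 0.93, 0.0, 0.0001, 0.0001, -0.0001]
[0.18, 0.93, 0.0, 0.0001, 0.0001, -0.0001]
[0.18, 0.93, 0.0, 0.0001, 0.0001, -0.0001]
```

View pics/d6.png

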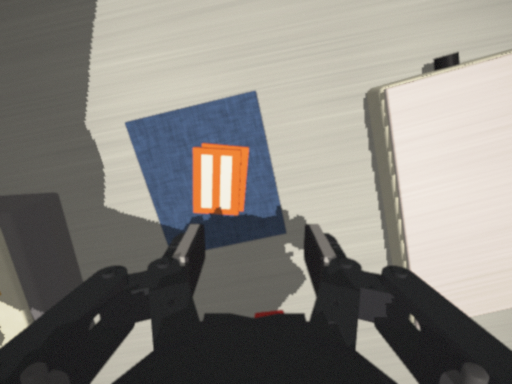

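Request:
move_arm(
  plan=[
    [0.18, 0.93, 0, 0, 0, 0],
    [0.18, 0.93, 0, 0, 0, 0],
    [0.18, 0.93, 0, 0, 0, 0],
    [0.18, 0.93, 0, 0, 0, 0],
    [0.18, 0.93, 0, 0, 0, 0],
  ],
  claw=-0.45,
)

```text
clock: 17.95
position: [0.471, 0.1523, 0.1266]
tool_rot: [3.141, 0.0, 2.96]
force: [0.8, -0.2, 0.4]
grip_width: 0.062
```

Request:
move_arm(
  plan=[
    [0.18, 0.93, 0, 0, 0, 0],
    [0.18, 0.93, 0, 0, 0, 0],
    [0.18, 0.93, 0, 0, 0, 0],
    [0.18, 0.93, 0, 0, 0, 0],
    [0.18, 0.93, 0, 0, 0, 0],
  ],
)

```text
clock: 18.45
position: [0.4698, 0.2707, 0.1266]
tool_rot: [3.141, -0.0, 2.96]
force: [0.4, 0.5, -0.0]
grip_width: 0.0619
```

Request:
move_arm(
  plan=[
    [0.18, 0.93, 0, 0, 0, 0],
    [0.18, 0.93, 0.4, 0, 0, 0],
    [0.18, 0.93, 0.8, 0, 0, 0],
    [0, 0, 0.8, 0, 0, 0],
    [0, 0, 0, 0, 0, 0],
  ],
)

```text
clock: 18.95
position: [0.4681, 0.3405, 0.0745]
tool_rot: [-3.14, -0.003, 2.961]
force: [-0.9, -0.4, -0.1]
grip_width: 0.062
```

Run:
```python
from h import *
o=st(); print(o["qpos"]);ci,f=grab("wrist"); cv2.imwrite("pics/e1.png",f[:,:,::-1]); carriers(ci,f,.046)
```

```text
18.95 [0.4681 0.3405 0.0745] [-3.140e+00 -3.000e-03  2.961e+00] w 0.062 F [-0.9 -0.4 -0.1]
[-0.18584638  0.79214332 -0.80891169  1.80908838  0.73471934  0.87412938
  0.04275768]
car px [271. 301.] xy 0.5408 0.3383 yaw -1.494 size 43.5 25.8
car px [266. 211.] xy 0.4686 0.3477 yaw -0.176 size 64.0 43.9
```

View pics/e1.png

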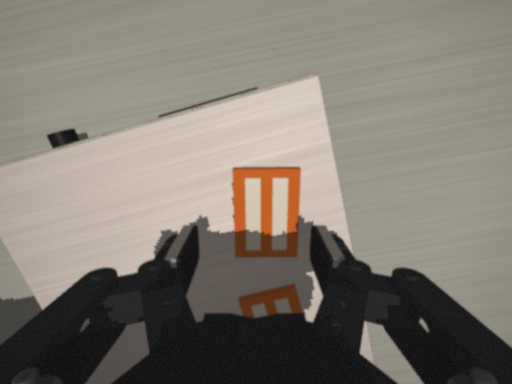

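Request:
move_arm(
  plan=[
    [0, 0.14, 0.4, 0, 0, -0.001],
    [0, 0.15, 0.4, 0, 0, -0.001],
    [0, 0, 0.3, 0, 0, 0],
    [0, 0, 0.15, 0, 0, 0],
    [0, 0, 0, 0, 0, 0],
  ],
)

```text
clock: 19.5
position: [0.4705, 0.3477, 0.0443]
tool_rot: [-3.141, -0.001, 2.966]
force: [0.7, 0.4, 1.0]
grip_width: 0.0618
```

Run:
```python
from h import *
o=st(); ci,f=grab("wrist"); carriers(ci,f,.046); cv2.imwrite("pics/e2.png",f[:,:,::-1])
plan([.469,.3477,.0397],np.pi-.175)
```

```text
19.5 [0.4705 0.3477 0.0443] [-3.141e+00 -1.000e-03  2.966e+00] w 0.0618 F [0.7 0.4 1. ]
car px [255. 228.] xy 0.4684 0.3477 yaw -0.173 size 64.7 43.8
n 1 d [-0.0017 -0.0001 -0.005 ] dyaw 0.001
[0.06, -0.02, 0.2, -0.0001, -0.0001, -0.0002]
```

Request:
move_arm(
  plan=[
    [0.06, 0, 0.1, 0, 0, 0],
    [0, 0, 0.09, 0, 0, 0],
    [0, 0, 0, 0, 0, 0],
  ],
)

```text
clock: 19.85
position: [0.4692, 0.3481, 0.0399]
tool_rot: [-3.141, -0.0, 2.966]
force: [-0.1, -0.1, 0.0]
grip_width: 0.062
```

Request:
move_arm(
  plan=[
    [0, 0, 0, 0, 0, 0],
    [0, 0, 0, 0, 0, 0],
    [0, 0, 0, 0, 0, 0],
    [0, 0, 0, 0, 0, 0],
  ],
  claw=1,
  force=40,
)

```text
clock: 20.25
position: [0.4693, 0.3482, 0.0404]
tool_rot: [3.142, 0.0, 2.966]
force: [-1.4, -2.2, 7.4]
grip_width: 0.042
```

Request:
move_arm(
  plan=[
    [0, 0, -0.4, 0, 0, 0],
    [0, 0, -1, 0, 0, 0],
    [0, 0, -1, 0, 0, 0.005],
    [0, -0.5, -1, 0, 0, 0.005],
    [0, -1, -1, 0, 0, 0.005],
  ],
)

```text
clock: 20.75
position: [0.4613, 0.3126, 0.1517]
tool_rot: [3.14, -0.0, 2.92]
force: [0.6, -0.7, 0.8]
grip_width: 0.0423
```

Run:
```python
from h import *
o=st(); ci,f=grab("wrist"); cv2.imwrite("pics/e3.png",f[:,:,::-1])
plan([.464,-.004,.13],np.pi-.245)
```

```text
20.75 [0.4613 0.3126 0.1517] [ 3.14 -0.    2.92] w 0.0423 F [ 0.6 -0.7  0.8]
n 13 d [ 0.002  -0.3128 -0.0247] dyaw -0.02
[-0.22, -0.94, 0.08, 0.0, 0.0001, 0.0005]
[-0.22, -0.94, 0.08, 0.0, 0.0001, 0.0005]
[-0.22, -0.94, 0.08, 0.0, 0.0001, 0.0005]
[-0.22, -0.94, 0.08, 0.0, 0.0001, 0.0005]
[-0.23, -0.94, 0.08, 0.0, 0.0001, 0.0005]
[-0.23, -0.94, 0.08, 0.0, 0.0001, 0.0005]
[-0.23, -0.93, 0.08, 0.0, 0.0001, 0.0005]
[-0.23, -0.93, 0.08, 0.0, 0.0001, 0.0005]
[-0.23, -0.93, 0.08, 0.0, 0.0001, 0.0005]
[-0.23, -0.93, 0.08, 0.0, 0.0001, 0.0005]
[-0.23, -0.93, 0.08, 0.0, 0.0001, 0.0005]
[-0.24, -0.93, 0.08, 0.0, 0.0001, 0.0005]
[-0.24, -0.93, 0.08, 0.0, 0.0001, 0.0005]
```

View pics/e3.png

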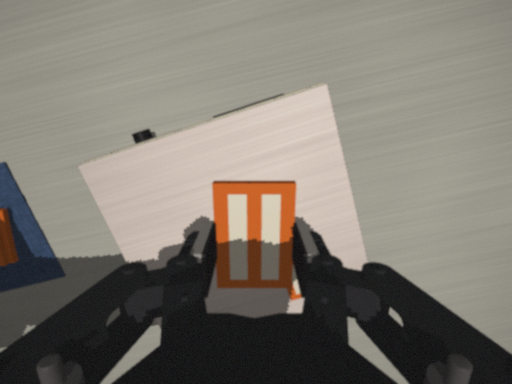

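Request:
move_arm(
  plan=[
    [-0.22, -0.94, 0.08, 0, 0, 0.0005],
    [-0.22, -0.94, 0.08, 0, 0, 0.0005],
    [-0.22, -0.94, 0.08, 0, 0, 0.0005],
    [-0.22, -0.94, 0.08, 0, 0, 0.0005],
    [-0.23, -0.94, 0.08, 0, 0, 0.0005],
  ],
)

```text
clock: 21.3
position: [0.4624, 0.1898, 0.1406]
tool_rot: [3.142, 0.001, 2.911]
force: [0.4, 0.5, -0.5]
grip_width: 0.0422
```

Request:
move_arm(
  plan=[
    [-0.23, -0.94, 0.08, 0, 0, 0.0005],
    [-0.23, -0.94, 0.08, 0, 0, 0.0005],
    [-0.23, -0.94, 0.08, 0, 0, 0.0005],
    [-0.23, -0.94, 0.08, 0, 0, 0.0005],
    [-0.23, -0.94, 0.08, 0, 0, 0.0005],
  ],
)

```text
clock: 21.8
position: [0.4633, 0.0688, 0.1306]
tool_rot: [-3.142, 0.001, 2.903]
force: [-0.1, -0.0, -1.1]
grip_width: 0.0419
```

Request:
move_arm(
  plan=[
    [-0.23, -0.94, 0.5, 0, 0, 0.0005],
    [-0.23, -0.94, 0.8, 0, 0, 0.0005],
    [-0.1, -0.3, 1, 0, 0, 0],
    [0, 0, 0.9, 0, 0, 0],
    [0, 0, 0, 0, 0, 0],
  ],
)

```text
clock: 22.3
position: [0.4629, 0.0133, 0.0487]
tool_rot: [-3.141, -0.003, 2.9]
force: [-0.7, 0.3, 0.7]
grip_width: 0.042
```

Run:
```python
from h import *
o=st(); ci,f=grab("wrist"); cv2.imwrite("pics/e4.png",f[:,:,::-1])
plan([.464,-.004,.0235],np.pi-.245)
```

```text
22.3 [0.4629 0.0133 0.0487] [-3.141e+00 -3.000e-03  2.900e+00] w 0.042 F [-0.7  0.3  0.7]
n 2 d [ 0.0005 -0.0178 -0.0266] dyaw -0.004
[-0.09, -0.34, 0.53, -0.0, -0.0002, 0.0007]
[-0.09, -0.34, 0.53, -0.0, -0.0002, 0.0007]
```

View pics/e4.png

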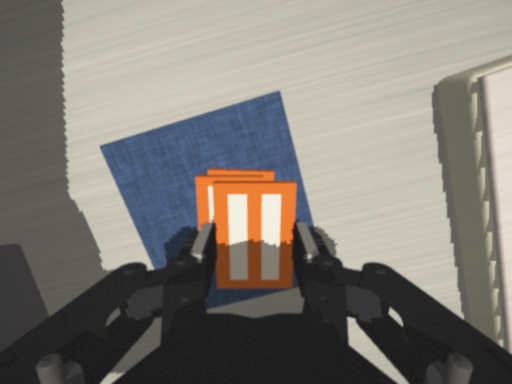

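Request:
move_arm(
  plan=[
    [-0.09, -0.34, 0.1, 0, 0, 0.0007],
    [-0.09, -0.34, 0.2, 0, 0, 0.0007],
    [0, 0, 0.3, 0, 0, 0],
    [0, 0, 0.3, 0, 0, 0],
    [0, 0, 0, 0, 0, 0],
  ],
)

```text
clock: 22.85
position: [0.4638, -0.0039, 0.0267]
tool_rot: [-3.142, -0.001, 2.896]
force: [0.3, -0.0, -0.6]
grip_width: 0.042
```

Run:
```python
from h import *
o=st(); plan([.464,-.004,.0225],np.pi-.245)
```

```text
22.85 [ 0.4638 -0.0039  0.0267] [-3.142e+00 -1.000e-03  2.896e+00] w 0.042 F [ 0.3 -0.  -0.6]
n 1 d [ 0.0002 -0.0001 -0.0042] dyaw 0.001
[-0.01, -0.0, 0.17, -0.0, -0.0003, -0.0002]
```

Request:
move_arm(
  plan=[
    [0, 0, 0.09, 0, 0, 0],
    [0, 0, 0.07, 0, 0, 0],
    [0, 0, 0, 0, 0, 0],
  ],
)

```text
clock: 23.15
position: [0.4642, -0.0039, 0.0234]
tool_rot: [3.142, -0.0, 2.896]
force: [0.5, -0.5, -0.0]
grip_width: 0.0419
```

Request:
move_arm(
  plan=[
    [0, 0, 0, 0, 0, 0],
    [0, 0, 0, 0, 0, 0],
    [0, 0, 0, 0, 0, 0],
  ],
  claw=-0.3,
)

```text
clock: 23.45
position: [0.4643, -0.0041, 0.0237]
tool_rot: [3.142, 0.0, 2.896]
force: [-0.3, 0.1, -0.4]
grip_width: 0.0555
```

Request:
move_arm(
  plan=[
    [0, 0, -0.4, 0, 0, 0],
    [0, 0, -1, 0, 0, 0],
    [0, 0, -1, 0, 0, 0],
    [0, 0.5, -1, 0, 0, -0.02],
    [0, 1, -1, 0, 0, -0.02],
  ],
)

```text
clock: 23.95
position: [0.4715, 0.0316, 0.1352]
tool_rot: [-3.141, -0.0, 3.022]
force: [0.4, 0.1, -0.4]
grip_width: 0.0556
```

Run:
```python
from h import *
o=st(); ci,f=grab("wrist"); cv2.imwrite("pics/e6.png",f[:,:,::-1]); carriers(ci,f,.027)
ci,f=grab("top");carriers(ci,f,.046)
plan([.5625,.34,.13],np.pi+.1)
```

```text
23.95 [0.4715 0.0316 0.1352] [-3.141 -0.     3.022] w 0.0556 F [ 0.4  0.1 -0.4]
car px [220. 176.] xy 0.4621 -0.0011 yaw -0.263 size 69.7 51.0
car px [372. 245.] xy 0.4879 -0.2575 yaw 1.466 size 107.7 42.1
car px [118. 208.] xy 0.5608 0.3411 yaw 0.116 size 62.3 42.4
car px [308. 126.] xy 0.7613 -0.101 yaw 1.292 size 64.8 61.2
n 13 d [ 0.0891  0.3044 -0.007 ] dyaw 0.215
[-0.16, 0.96, 0.02, 0.0, 0.0001, -0.0053]
[-0.18, 0.96, 0.02, 0.0, 0.0001, -0.0053]
[-0.2, 0.96, 0.02, 0.0, 0.0001, -0.0053]
[-0.21, 0.95, 0.02, 0.0, 0.0001, -0.0053]
[-0.23, 0.95, 0.02, 0.0, 0.0001, -0.0053]
[-0.24, 0.95, 0.02, 0.0, 0.0001, -0.0053]
[-0.26, 0.94, 0.02, 0.0, 0.0001, -0.0053]
[-0.27, 0.94, 0.02, 0.0, 0.0001, -0.0053]
[-0.29, 0.93, 0.02, 0.0, 0.0001, -0.0053]
[-0.31, 0.93, 0.02, 0.0, 0.0001, -0.0053]
[-0.32, 0.92, 0.02, 0.0, 0.0001, -0.0053]
[-0.34, 0.92, 0.02, 0.0, 0.0001, -0.0053]
[-0.35, 0.91, 0.02, 0.0, 0.0001, -0.0053]
```

View pics/e6.png

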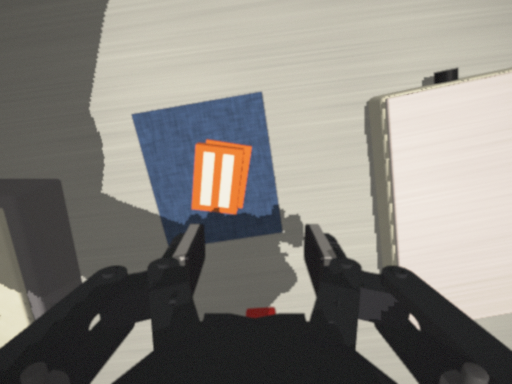

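Request:
move_arm(
  plan=[
    [-0.16, 0.96, 0, 0, 0, -0.0053],
    [-0.18, 0.96, 0, 0, 0, -0.0053],
    [-0.2, 0.96, 0, 0, 0, -0.0053],
    [-0.21, 0.95, 0, 0, 0, -0.0053],
    [-0.23, 0.95, 0, 0, 0, -0.0053],
  ],
  claw=-0.45,
)

```text
clock: 24.55
position: [0.5065, 0.1501, 0.1337]
tool_rot: [-3.141, -0.0, 3.105]
force: [-0.2, -1.1, 0.1]
grip_width: 0.062
```

Request:
move_arm(
  plan=[
    [-0.24, 0.95, 0, 0, 0, -0.0053],
    [-0.26, 0.94, 0, 0, 0, -0.0053],
    [-0.27, 0.94, 0, 0, 0, -0.0053],
    [-0.29, 0.93, 0, 0, 0, -0.0053],
    [-0.31, 0.93, 0, 0, 0, -0.0053],
  ],
)

```text
clock: 25.05
position: [0.5413, 0.2673, 0.1336]
tool_rot: [-3.141, -0.001, -3.095]
force: [0.7, -0.2, 0.0]
grip_width: 0.0619
```

Request:
move_arm(
  plan=[
    [-0.32, 0.92, 0, 0, 0, -0.0053],
    [-0.34, 0.92, 0.4, 0, 0, -0.0053],
    [-0.35, 0.91, 0.8, 0, 0, -0.0053],
    [0, 0, 0.8, 0, 0, 0],
    [0, 0, 0, 0, 0, 0],
  ],
)

```text
clock: 25.55
position: [0.5608, 0.3359, 0.0809]
tool_rot: [-3.14, -0.004, -3.045]
force: [-0.2, 0.3, 1.0]
grip_width: 0.0621
```

Run:
```python
from h import *
o=st(); print(o["qpos"]);ci,f=grab("wrist"); cv2.imwrite("pics/f1.png",f[:,:,::-1]); carriers(ci,f,.046)
plan([.5628,.3405,.045],np.pi+.1)
```

```text
25.55 [0.5608 0.3359 0.0809] [-3.14  -0.004 -3.045] w 0.0621 F [-0.2  0.3  1. ]
[-0.11195936  0.89451052 -0.85655111  1.59385528  0.76195047  1.02124587
  0.46487266]
car px [261. 213.] xy 0.5633 0.3402 yaw 0.096 size 63.4 44.0
n 2 d [ 0.0014  0.0046 -0.0376] dyaw 6.287
[-0.04, 0.09, 0.75, -0.0002, -0.0004, -0.0006]
[-0.04, 0.09, 0.75, -0.0002, -0.0004, -0.0006]
```

View pics/f1.png

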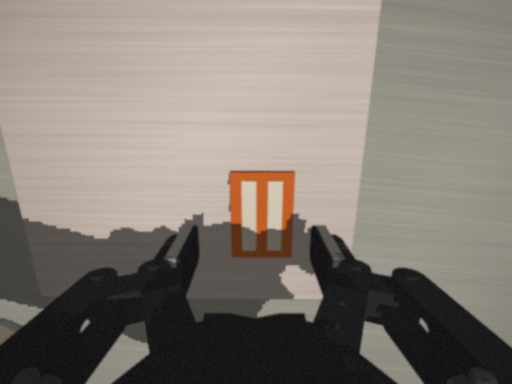

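Request:
move_arm(
  plan=[
    [-0.04, 0.09, 0.5, 0, 0, 0],
    [-0.04, 0.08, 0.5, 0, 0, 0],
    [0, 0, 0.3, 0, 0, 0],
    [0, 0, 0.15, 0, 0, 0],
    [0, 0, 0, 0, 0, 0],
  ],
)

```text
clock: 26.1
position: [0.5636, 0.3411, 0.0468]
tool_rot: [-3.141, -0.001, -3.045]
force: [0.8, 0.3, -0.3]
grip_width: 0.0615
```

Run:
```python
from h import *
o=st(); ci,f=grab("wrist"); carriers(ci,f,.046); plan([.5628,.3405,.0398],-np.pi+.098)
```

```text
26.1 [0.5636 0.3411 0.0468] [-3.141e+00 -1.000e-03 -3.045e+00] w 0.0615 F [ 0.8  0.3 -0.3]
car px [254. 229.] xy 0.5631 0.3403 yaw 0.095 size 64.7 44.0
n 1 d [-0.0009 -0.0009 -0.0075] dyaw 0.002
[0.04, -0.03, 0.3, 0.0, -0.0001, -0.0006]
```

Request:
move_arm(
  plan=[
    [0.03, -0.03, 0.15, 0, 0, 0],
    [0, 0, 0.12, 0, 0, 0],
    [0, 0, 0, 0, 0, 0],
  ],
)

```text
clock: 26.45
position: [0.5629, 0.3404, 0.0402]
tool_rot: [-3.141, -0.0, -3.045]
force: [0.7, 0.1, -0.2]
grip_width: 0.0615
```

Request:
move_arm(
  plan=[
    [0, 0, 0, 0, 0, 0],
    [0, 0, 0, 0, 0, 0],
    [0, 0, 0, 0, 0, 0],
    [0, 0, 0, 0, 0, 0],
  ],
  claw=1,
  force=40,
)

```text
clock: 26.85
position: [0.5631, 0.3406, 0.041]
tool_rot: [-3.142, 0.0, -3.045]
force: [-1.1, -2.5, 5.2]
grip_width: 0.0421
```

Request:
move_arm(
  plan=[
    [0, 0, -0.4, 0, 0, 0],
    [0, 0, -1, 0, 0, 0],
    [0, 0, -1, 0, 0, 0.01],
    [0.1, -0.5, -1, 0, 0, 0.01],
    [0.3, -0.9, -1, 0, 0, 0.01],
  ],
)

```text
clock: 27.35
position: [0.5543, 0.3063, 0.1522]
tool_rot: [3.14, 0.0, -3.139]
force: [0.7, -0.9, -0.2]
grip_width: 0.042
```

Run:
```python
from h import *
o=st(); ci,f=grab("wrist"); cv2.imwrite("pics/f3.png",f[:,:,::-1])
plan([.464,.05,.13],np.pi-.245)
```

```text
27.35 [0.5543 0.3063 0.1522] [ 3.14   0.    -3.139] w 0.042 F [ 0.7 -0.9 -0.2]
n 11 d [-0.0912 -0.2527 -0.0258] dyaw -0.242
[0.33, -0.92, 0.09, 0.0, 0.0001, 0.007]
[0.31, -0.93, 0.09, 0.0, 0.0001, 0.007]
[0.29, -0.93, 0.09, 0.0, 0.0001, 0.007]
[0.27, -0.94, 0.09, 0.0, 0.0001, 0.007]
[0.25, -0.95, 0.09, 0.0, 0.0001, 0.007]
[0.23, -0.95, 0.09, 0.0, 0.0001, 0.007]
[0.21, -0.96, 0.09, 0.0, 0.0001, 0.007]
[0.18, -0.96, 0.09, 0.0, 0.0001, 0.007]
[0.16, -0.96, 0.09, 0.0, 0.0001, 0.007]
[0.14, -0.97, 0.09, 0.0, 0.0001, 0.007]
[0.12, -0.97, 0.09, 0.0, 0.0001, 0.007]
```

View pics/f3.png

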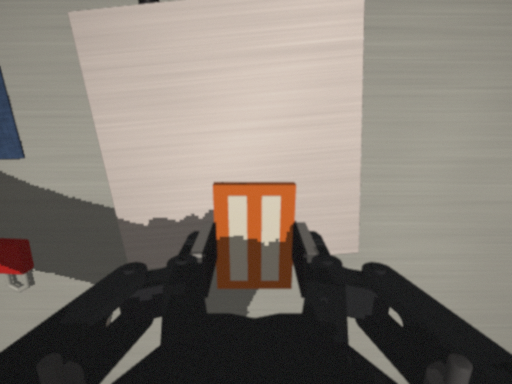

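Request:
move_arm(
  plan=[
    [0.33, -0.92, 0.09, 0, 0, 0.007],
    [0.31, -0.93, 0.09, 0, 0, 0.007],
    [0.29, -0.93, 0.09, 0, 0, 0.007],
    [0.27, -0.94, 0.09, 0, 0, 0.007],
    [0.25, -0.95, 0.09, 0, 0, 0.007],
  ],
)

```text
clock: 27.9
position: [0.5132, 0.1892, 0.1398]
tool_rot: [3.142, 0.001, 3.033]
force: [-0.3, -1.0, -0.3]
grip_width: 0.0423
```

Request:
move_arm(
  plan=[
    [0.23, -0.95, 0.09, 0, 0, 0.007],
    [0.21, -0.96, 0.09, 0, 0, 0.007],
    [0.18, -0.96, 0.09, 0, 0, 0.007],
    [0.16, -0.96, 0.09, 0, 0, 0.007],
    [0.14, -0.97, 0.09, 0, 0, 0.007],
  ],
)

```text
clock: 28.4
position: [0.4723, 0.074, 0.1286]
tool_rot: [3.142, 0.001, 2.923]
force: [0.1, 0.3, 0.7]
grip_width: 0.0418
```

Request:
move_arm(
  plan=[
    [0.12, -0.97, 0.3, 0, 0, 0.007],
    [-0.2, -0.6, 0.6, 0, 0, 0],
    [-0.1, -0.6, 0.9, 0, 0, 0],
    [0, -0.5, 0.8, 0, 0, 0],
    [0, 0, 0, 0, 0, 0],
  ],
)

```text
clock: 28.9
position: [0.4604, 0.0072, 0.0618]
tool_rot: [-3.14, -0.002, 2.9]
force: [-0.2, 0.5, 0.1]
grip_width: 0.0419
```

Run:
```python
from h import *
o=st(); plan([.464,-.004,.045],np.pi-.245)
ci,f=grab("wrist"); cv2.imwrite("pics/f4.png",f[:,:,::-1])
```

```text
28.9 [0.4604 0.0072 0.0618] [-3.14e+00 -2.00e-03  2.90e+00] w 0.0419 F [-0.2  0.5  0.1]
n 1 d [ 0.0036 -0.0112 -0.0168] dyaw -0.004
[-0.25, -0.4, 0.67, -0.0005, -0.0008, 0.0011]
```

View pics/f4.png

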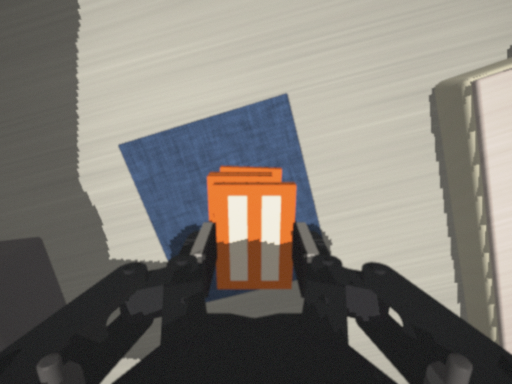

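Request:
move_arm(
  plan=[
    [-0.12, -0.2, 0.33, 0, 0, 0.001],
    [-0.12, -0.2, 0.33, 0, 0, 0],
    [0, 0, 0.25, 0, 0, 0],
    [0, 0, 0.25, 0, 0, 0],
    [0, 0, 0, 0, 0, 0],
  ],
)

```text
clock: 29.45
position: [0.4647, -0.0021, 0.0334]
tool_rot: [-3.142, -0.001, 2.899]
force: [0.4, 0.3, -0.6]
grip_width: 0.0421
```

Run:
```python
from h import *
o=st(); plan([.464,-.004,.029],np.pi-.245)
```

```text
29.45 [ 0.4647 -0.0021  0.0334] [-3.142e+00 -1.000e-03  2.899e+00] w 0.0421 F [ 0.4  0.3 -0.6]
n 1 d [-0.0007 -0.0019 -0.0044] dyaw -0.002
[0.01, -0.08, 0.18, -0.0, -0.0003, 0.0008]
```

Request:
move_arm(
  plan=[
    [0, -0.08, 0.08, 0, 0, 0],
    [0, 0, 0.08, 0, 0, 0],
    [0, 0, 0, 0, 0, 0],
  ],
)

```text
clock: 29.75
position: [0.4645, -0.0044, 0.03]
tool_rot: [-3.142, 0.0, 2.898]
force: [-0.5, -0.5, 0.6]
grip_width: 0.0422
```

Request:
move_arm(
  plan=[
    [0, 0, 0, 0, 0, 0],
    [0, 0, 0, 0, 0, 0],
    [0, 0, 0, 0, 0, 0],
  ],
  claw=-0.3,
)

```text
clock: 30.05
position: [0.4646, -0.0044, 0.0302]
tool_rot: [3.142, 0.0, 2.899]
force: [-0.2, 0.1, -0.3]
grip_width: 0.0555
```

Request:
move_arm(
  plan=[
    [0, 0, -0.4, 0, 0, 0],
    [0, 0, -1, 0, 0, 0],
    [0, 0, -1, 0, 0, 0],
    [0.5, 0, -1, 0, 0, 0],
    [1, 0, 0, 0, 0, 0],
  ],
)

```text
clock: 30.55
position: [0.4298, 0.0049, 0.1178]
tool_rot: [3.14, 0.004, 2.897]
force: [-0.6, 0.8, -0.8]
grip_width: 0.0558
```

Run:
```python
from h import *
o=st(); ci,f=grab("wrist"); cv2.imwrite("pics/g1.png",f[:,:,::-1]); carriers(ci,f,.033)
crop(f,130,100,380,260,3,"g1z.png"); np.save("g1.npy",np.r_[ci["R"].ravel(),ci["t"]])
```

```text
30.55 [0.4298 0.0049 0.1178] [3.14  0.004 2.897] w 0.0558 F [-0.6  0.8 -0.8]
car px [ 17. 317.] xy 0.5043 -0.2641 yaw 1.447 size 43.6 23.5
car px [256. 221.] xy 0.4605 -0.0018 yaw -0.271 size 75.1 48.5
```

View pics/g1.png

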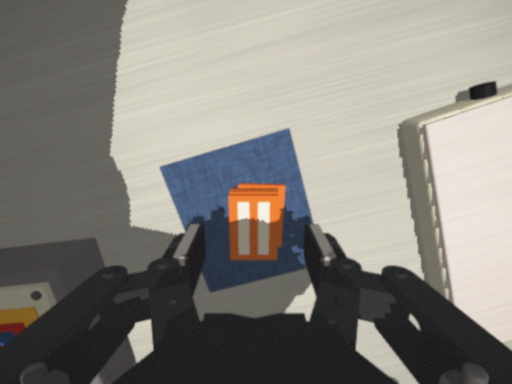

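View pics/g1z.png

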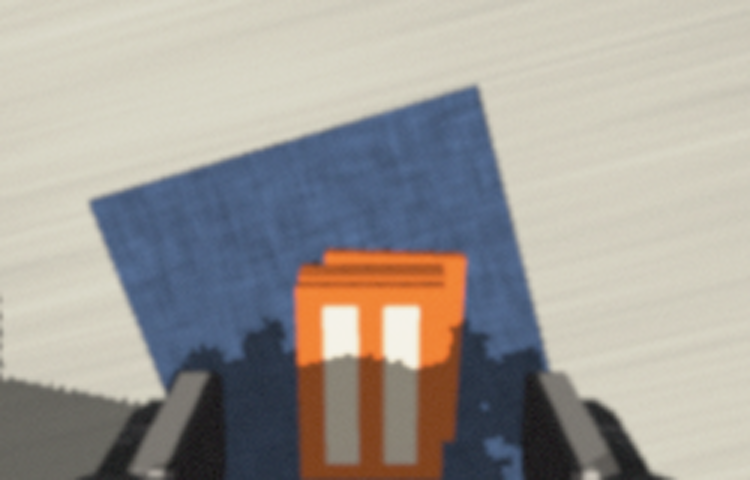

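Run:
```python
from h import *
plan([.465,-.009,.06],np.pi-.245)
```

```text
n 3 d [ 0.0401 -0.0143 -0.0565] dyaw -0.003
[-0.56, -0.06, 0.75, -0.0001, 0.0001, 0.0003]
[-0.56, -0.06, 0.75, -0.0001, 0.0001, 0.0003]
[-0.56, -0.06, 0.75, -0.0001, 0.0001, 0.0003]
```

Request:
move_arm(
  plan=[
    [-0.56, -0.06, 0.3, 0, 0, 0.0003],
    [-0.56, -0.06, 0.6, 0, 0, 0],
    [-0.56, -0.06, 0.7, 0, 0, 0],
    [0, 0, 0.6, 0, 0, 0],
    [0, 0, 0, 0, 0, 0],
  ],
  claw=-0.75,
)

```text
clock: 31.1
position: [0.4675, -0.01, 0.0587]
tool_rot: [-3.141, -0.002, 2.898]
force: [-0.2, 0.4, 0.4]
grip_width: 0.0748
```

Run:
```python
from h import *
o=st(); ci,f=grab("wrist"); cv2.imwrite("pics/g2.png",f[:,:,::-1])
plan([.465,-.009,.006],np.pi-.245)
```

```text
31.1 [ 0.4675 -0.01    0.0587] [-3.141e+00 -2.000e-03  2.898e+00] w 0.0748 F [-0.2  0.4  0.4]
n 3 d [-0.0026  0.0007 -0.0537] dyaw -0.001
[0.04, 0.0, 0.72, -0.0, -0.0002, 0.0001]
[0.04, 0.0, 0.72, -0.0, -0.0002, 0.0001]
[0.04, 0.0, 0.72, -0.0, -0.0002, 0.0001]
```

View pics/g2.png

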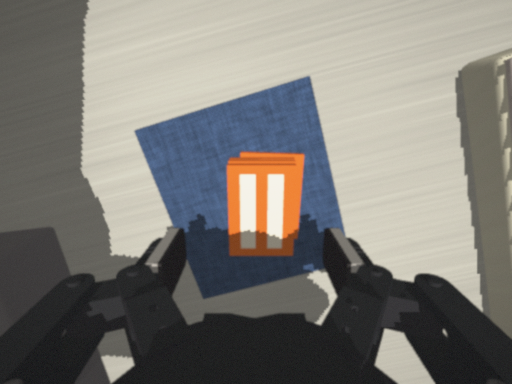

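Straddling cleanly; descend.

Request:
move_arm(
  plan=[
    [0.04, 0, 0.7, 0, 0, 0],
    [0.04, 0, 0.6, 0, 0, 0],
    [0.04, 0, 0.4, 0, 0, 0],
    [0, 0, 0.2, 0, 0, 0],
    [0, 0, 0, 0, 0, 0],
  ],
)

```text
clock: 31.65
position: [0.465, -0.009, 0.0126]
tool_rot: [-3.142, -0.0, 2.898]
force: [0.4, 0.5, -0.3]
grip_width: 0.0745
```

Request:
move_arm(
  plan=[
    [0, 0, 0.12, 0, 0, 0],
    [0, 0, 0.08, 0, 0, 0],
    [0, 0, 0, 0, 0, 0],
  ],
  claw=-0.3,
  force=20,
)

```text
clock: 31.95
position: [0.4663, -0.0073, 0.0086]
tool_rot: [3.138, 0.003, 2.899]
force: [-0.2, 6.2, 18.0]
grip_width: 0.0558
```

Request:
move_arm(
  plan=[
    [0, 0, 0, 0, 0, 0],
    [0, 0, 0, 0, 0, 0],
    [0, 0, 0, 0, 0, 0],
  ],
  claw=-0.15,
)

```text
clock: 32.25
position: [0.4672, -0.0047, 0.0094]
tool_rot: [3.134, 0.004, 2.901]
force: [-2.5, 20.6, 31.3]
grip_width: 0.0495
```

Request:
move_arm(
  plan=[
    [0, 0, 0, 0, 0, 0],
    [0, 0, 0, 0, 0, 0],
    [0, 0, 0, 0, 0, 0],
    [0, 0, 0, 0, 0, 0],
  ],
  claw=0.1,
  force=25,
)

```text
clock: 32.65
position: [0.4678, -0.0027, 0.0101]
tool_rot: [3.131, 0.005, 2.903]
force: [-3.9, 29.1, 43.9]
grip_width: 0.0445
```

Request:
move_arm(
  plan=[
    [0, 0, -0.08, 0, 0, 0],
    [0, 0, -0.08, 0, 0, 0],
    [0, 0, 0, 0, 0, 0],
  ],
)

```text
clock: 32.95
position: [0.4659, -0.0084, 0.0124]
tool_rot: [3.14, 0.002, 2.898]
force: [2.9, 5.0, 5.4]
grip_width: 0.0433
```

Run:
```python
from h import *
o=st(); ci,f=grab("wrist"); cv2.imwrite("pics/g3.png",f[:,:,::-1])
```

```text
32.95 [ 0.4659 -0.0084  0.0124] [3.140e+00 2.000e-03 2.898e+00] w 0.0433 F [2.9 5.  5.4]
```

View pics/g3.png

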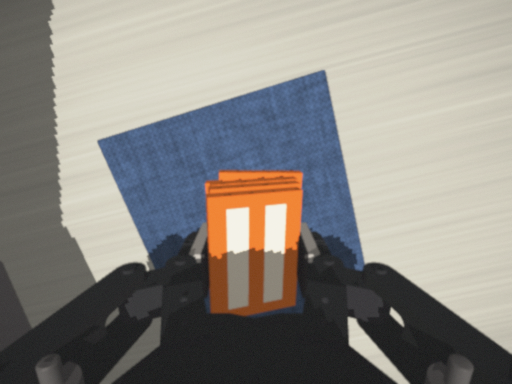

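Request:
move_arm(
  plan=[
    [0, 0, 0, 0, 0, 0],
    [0, 0, 0, 0, 0, 0],
    [0, 0, -0.5, 0, 0, 0],
    [0, 0, -1, 0, 0, 0],
    [0, 0, -1, 0, 0, 0],
  ],
  claw=-0.6,
)

```text
clock: 33.5
position: [0.4643, -0.0093, 0.0745]
tool_rot: [-3.141, -0.002, 2.898]
force: [0.3, -0.7, 0.8]
grip_width: 0.0681
```

Request:
move_arm(
  plan=[
    [1, 0, -0.5, 0, 0, 0],
    [1, 0, -0.5, 0, 0, 0],
    [0.5, 0, 0, 0, 0, 0],
    [0, 0, 0, 0, 0, 0],
  ],
)

```text
clock: 33.9
position: [0.4034, 0.0056, 0.099]
tool_rot: [-3.141, 0.0, 2.898]
force: [0.0, -0.2, -0.8]
grip_width: 0.0687
```

Run:
```python
from h import *
o=st(); ci,f=grab("wrist"); cv2.imwrite("pics/g4.png",f[:,:,::-1]); carriers(ci,f,.033)
crop(f,160,100,340,240,4.3,"g4z.png"); np.save("g4.npy",np.r_[ci["R"].ravel(),ci["t"]])
```

```text
33.9 [0.4034 0.0056 0.099 ] [-3.141  0.     2.898] w 0.0687 F [ 0.  -0.2 -0.8]
car px [254. 256.] xy 0.4568 -0.0087 yaw -0.272 size 77.1 46.6
```

View pics/g4z.png

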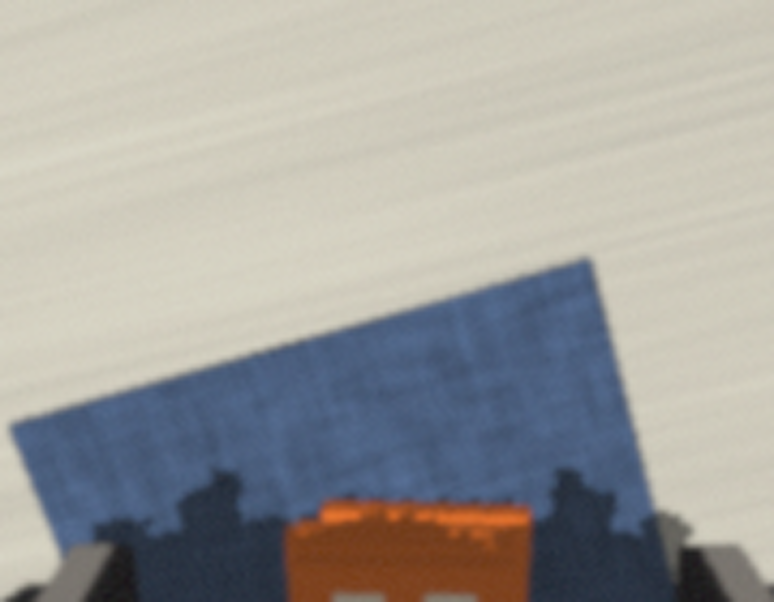

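Request:
move_arm(
  plan=[
    [-1, 0, -1, 0, 0, 0],
    [-1, 0, -0.8, 0, 0, 0],
    [-1, 0, 0, 0, 0, 0],
    [-1, 0, 0, 0, 0, 0],
    [0, 0, 0, 0, 0, 0],
  ],
)

```text
clock: 34.45
position: [0.5044, -0.0192, 0.1432]
tool_rot: [3.14, 0.0, 2.895]
force: [-0.5, 0.0, 0.3]
grip_width: 0.0682
```

Run:
```python
from h import *
o=st(); ci,f=grab("wrist"); cv2.imwrite("pics/g5.png",f[:,:,::-1]); carriers(ci,f,.033)
crop(f,150,60,350,210,4,"g5z.png"); np.save("g5.npy",np.r_[ci["R"].ravel(),ci["t"]])
ci,f=grab("scene"); crop(f,225,120,295,185,8,"g5s.png")
```

```text
34.45 [ 0.5044 -0.0192  0.1432] [3.14  0.    2.895] w 0.0682 F [-0.5  0.   0.3]
car px [ 31. 232.] xy 0.5021 -0.2595 yaw -0.119 size 51.6 50.5
car px [254. 135.] xy 0.4622 -0.0096 yaw -0.248 size 67.4 47.8
```

View pics/g5z.png

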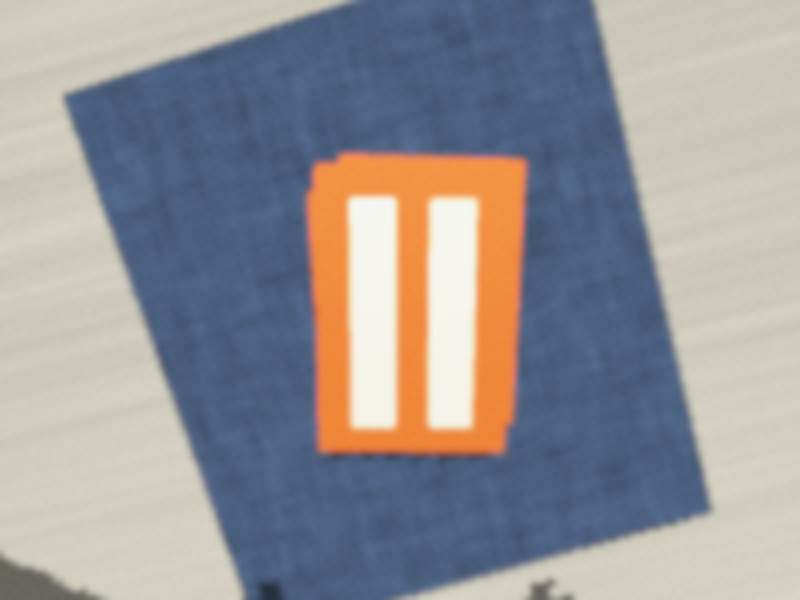

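View pics/g5s.png

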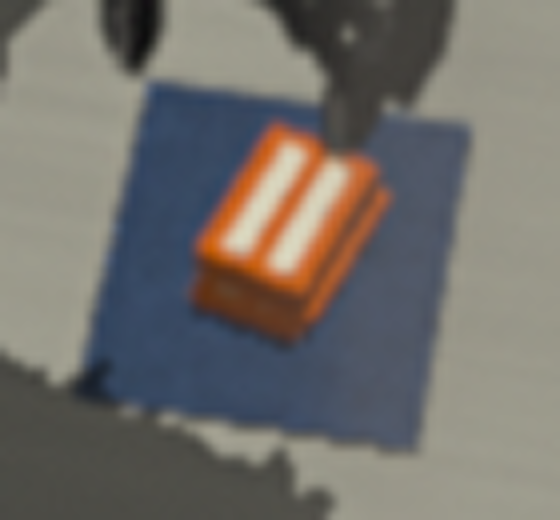

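Run:
```python
from h import *
plan([.4635,-.0085,.05],np.pi-.247)
```

```text
n 4 d [-0.0381  0.0098 -0.0932] dyaw -0.003
[0.39, 0.0, 0.93, 0.0, -0.0001, 0.0002]
[0.39, 0.0, 0.93, 0.0, -0.0001, 0.0002]
[0.39, 0.0, 0.93, 0.0, -0.0001, 0.0002]
[0.39, 0.0, 0.93, 0.0, -0.0001, 0.0002]
```

Request:
move_arm(
  plan=[
    [0.39, 0, 0.9, 0, 0, 0],
    [0.39, 0, 0.9, 0, 0, 0],
    [0.39, 0, 0.9, 0, 0, 0],
    [0.39, 0, 0.9, 0, 0, 0],
    [0, 0, 0, 0, 0, 0],
  ],
  claw=-0.6,
)

```text
clock: 35.05
position: [0.4609, -0.0085, 0.0521]
tool_rot: [-3.14, -0.004, 2.899]
force: [-0.4, 0.1, 0.6]
grip_width: 0.0684
```

Run:
```python
from h import *
o=st(); ci,f=grab("wrist"); cv2.imwrite("pics/g6.png",f[:,:,::-1])
plan([.4635,-.0085,.0035],np.pi-.247)
```

```text
35.05 [ 0.4609 -0.0085  0.0521] [-3.14  -0.004  2.899] w 0.0684 F [-0.4  0.1  0.6]
n 3 d [ 0.001 -0.    -0.05 ] dyaw -0.004
[-0.01, 0.0, 0.67, -0.0001, -0.0002, 0.0005]
[-0.01, 0.0, 0.67, -0.0001, -0.0002, 0.0005]
[-0.01, 0.0, 0.67, -0.0001, -0.0002, 0.0005]
```

View pics/g6.png

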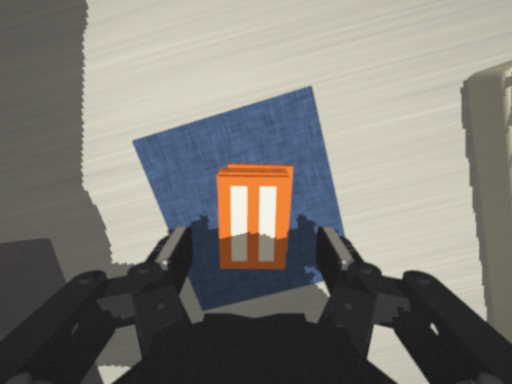

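Request:
move_arm(
  plan=[
    [0, 0, 0.6, 0, 0, 0],
    [0, 0, 0.5, 0, 0, 0],
    [0, 0, 0.4, 0, 0, 0],
    [0, 0, 0.2, 0, 0, 0],
    [0, 0, 0, 0, 0, 0],
  ],
)

```text
clock: 35.6
position: [0.4636, -0.0087, 0.0115]
tool_rot: [-3.142, -0.0, 2.898]
force: [-0.4, -0.1, 0.0]
grip_width: 0.0686
```

Request:
move_arm(
  plan=[
    [0, 0, 0.12, 0, 0, 0],
    [0, 0, 0.08, 0, 0, 0],
    [0, 0, 0, 0, 0, 0],
  ],
)

```text
clock: 35.9
position: [0.4635, -0.0088, 0.0066]
tool_rot: [-3.142, 0.0, 2.898]
force: [0.2, -0.6, -1.1]
grip_width: 0.0682
```

Run:
```python
from h import *
o=st()
```

```text
35.9 [ 0.4635 -0.0088  0.0066] [-3.142  0.     2.898] w 0.0682 F [ 0.2 -0.6 -1.1]
```

Request:
move_arm(
  plan=[
    [0, 0, 0.08, 0, 0, 0],
    [0, 0, 0.06, 0, 0, 0],
    [0, 0, 0, 0, 0, 0],
  ],
)

```text
clock: 36.2
position: [0.4634, -0.0087, 0.0029]
tool_rot: [-3.142, -0.0, 2.898]
force: [-0.0, -0.1, -0.9]
grip_width: 0.0683
```

Request:
move_arm(
  plan=[
    [0, 0, 0, 0, 0, 0],
    [0, 0, 0, 0, 0, 0],
  ],
  claw=-0.35,
  force=20,
)

```text
clock: 36.4
position: [0.4635, -0.0088, 0.0031]
tool_rot: [3.142, 0.0, 2.898]
force: [0.1, 0.2, -0.3]
grip_width: 0.0578
```

Request:
move_arm(
  plan=[
    [0, 0, 0, 0, 0, 0],
    [0, 0, 0, 0, 0, 0],
  ],
  claw=-0.2,
)

```text
clock: 36.6
position: [0.4634, -0.0089, 0.0031]
tool_rot: [-3.141, 0.0, 2.898]
force: [-0.9, -1.9, 0.8]
grip_width: 0.0514
```

Request:
move_arm(
  plan=[
    [0, 0, 0, 0, 0, 0],
    [0, 0, 0, 0, 0, 0],
  ],
  claw=-0.1,
)

```text
clock: 36.8
position: [0.4633, -0.0093, 0.0032]
tool_rot: [-3.141, 0.0, 2.897]
force: [-1.8, -3.8, 5.6]
grip_width: 0.0469
```

Request:
move_arm(
  plan=[
    [0, 0, 0, 0, 0, 0],
    [0, 0, 0, 0, 0, 0],
    [0, 0, 0, 0, 0, 0],
  ],
  claw=0.1,
)

```text
clock: 37.1
position: [0.4633, -0.0094, 0.0032]
tool_rot: [-3.14, 0.0, 2.897]
force: [-1.5, -4.5, 6.9]
grip_width: 0.0437
```

Request:
move_arm(
  plan=[
    [0, 0, 0, 0, 0, 0],
    [0, 0, 0, 0, 0, 0],
    [0, 0, 0, 0, 0, 0],
  ],
  claw=0.2,
  force=35,
)

```text
clock: 37.4
position: [0.4633, -0.0094, 0.0032]
tool_rot: [-3.14, 0.0, 2.897]
force: [-2.6, -4.9, 8.4]
grip_width: 0.0435
```

Run:
```python
from h import *
o=st(); ci,f=grab("wrist"); cv2.imwrite("pics/g7.png",f[:,:,::-1])
```

```text
37.4 [ 0.4633 -0.0094  0.0032] [-3.14   0.     2.897] w 0.0435 F [-2.6 -4.9  8.4]
```

View pics/g7.png

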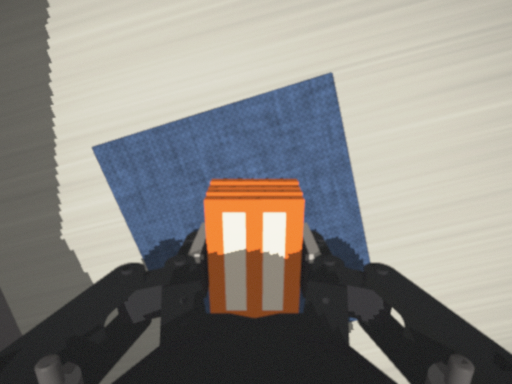

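Request:
move_arm(
  plan=[
    [0, 0, 0, 0, 0, 0],
    [0, 0, 0, 0, 0, 0],
    [0, 0, 0, 0, 0, 0],
    [0, 0, -0.5, 0, 0, 0],
    [0, 0, -1, 0, 0, 0],
  ],
  claw=-0.4,
)

```text
clock: 37.95
position: [0.4626, -0.0084, 0.04]
tool_rot: [-3.142, -0.002, 2.898]
force: [0.4, 0.3, 1.3]
grip_width: 0.0596
```

Request:
move_arm(
  plan=[
    [0, 0, -1, 0, 0, 0],
    [0, 0, -1, 0, 0, 0.0455],
    [0, 0, 0, 0, 0, 0.0455],
    [0, 0, 0, 0, 0, 0.0455],
    [0, 0, 0, 0, 0, 0.0455],
  ],
  claw=-1,
)

```text
clock: 38.45
position: [0.4635, -0.0088, 0.0907]
tool_rot: [3.141, 0.0, 2.32]
force: [-0.3, 0.7, -0.1]
grip_width: 0.0855
```

Request:
move_arm(
  plan=[
    [0, 0, 0, 0, 0, 0.0455],
    [0, 0, 0, 0, 0, 0.0455],
    [0, 0, 0, 0, 0, 0.0455],
    [0, 0, 0, 0, 0, 0.0455],
    [0, 0, 0, 0, 0, 0.0455],
  ],
)

```text
clock: 38.95
position: [0.4634, -0.0086, 0.0905]
tool_rot: [3.142, -0.0, 1.606]
force: [-0.6, 0.6, -0.1]
grip_width: 0.0852
```

Request:
move_arm(
  plan=[
    [0, 0, 0, 0, 0, 0.0455],
    [0, 0, 0, 0, 0, 0.0455],
    [0, 0, 0, 0, 0, 0],
  ],
)

```text
clock: 39.25
position: [0.4635, -0.0085, 0.0906]
tool_rot: [3.141, 0.0, 1.323]
force: [0.1, -0.1, 0.0]
grip_width: 0.0858
```

Run:
```python
from h import *
o=st(); ci,f=grab("wrist"); cv2.imwrite("pics/h1.png",f[:,:,::-1]); carriers(ci,f,.033)
```

```text
39.25 [ 0.4635 -0.0085  0.0906] [3.141 0.    1.323] w 0.0858 F [ 0.1 -0.1  0. ]
car px [254. 198.] xy 0.4637 -0.0071 yaw -0.231 size 64.9 49.9
```

View pics/h1.png

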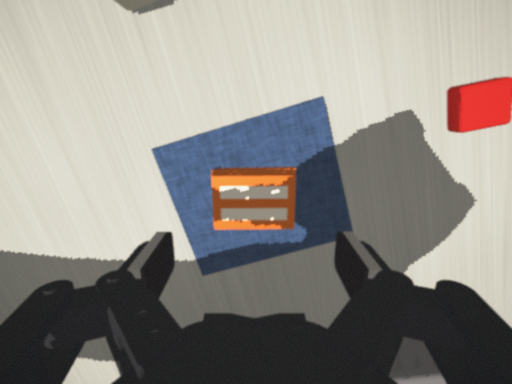

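Request:
move_arm(
  plan=[
    [0, 0, 0.9, 0, 0, 0],
    [0, 0, 0.9, 0, 0, 0],
    [0, 0, 0.5, 0, 0, 0],
    [0, 0, 0.3, 0, 0, 0],
    [0, 0, 0, 0, 0, 0],
  ],
)

```text
clock: 39.8
position: [0.4631, -0.0086, 0.025]
tool_rot: [-3.14, 0.0, 1.327]
force: [0.4, 0.5, 0.7]
grip_width: 0.0853
```

Run:
```python
from h import *
o=st(); ci,f=grab("wrist"); cv2.imwrite("pics/h2.png",f[:,:,::-1])
```

```text
39.8 [ 0.4631 -0.0086  0.025 ] [-3.14   0.     1.327] w 0.0853 F [0.4 0.5 0.7]
```

View pics/h2.png

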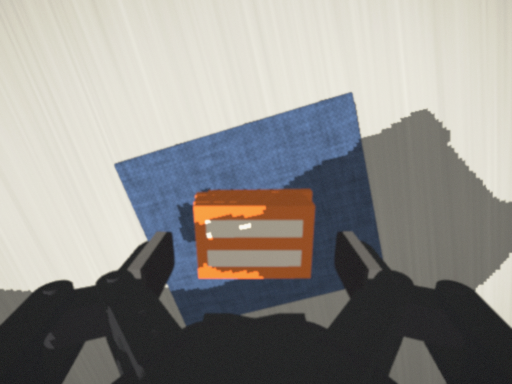

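Centred with room both sides; go down in small steps.

Request:
move_arm(
  plan=[
    [0, 0, 0.3, 0, 0, 0],
    [0, 0, 0.2, 0, 0, 0],
    [0, 0, 0.15, 0, 0, 0],
    [0, 0, 0, 0, 0, 0],
  ],
)

```text
clock: 40.25
position: [0.4632, -0.0087, 0.0089]
tool_rot: [-3.141, 0.0, 1.326]
force: [0.5, 0.5, -0.2]
grip_width: 0.0857
```

Request:
move_arm(
  plan=[
    [0, 0, 0.1, 0, 0, 0],
    [0, 0, 0.08, 0, 0, 0],
    [0, 0, 0, 0, 0, 0],
  ],
)

```text
clock: 40.55
position: [0.4634, -0.0087, 0.0046]
tool_rot: [-3.141, 0.0, 1.325]
force: [0.4, -0.0, 0.2]
grip_width: 0.0855
```

Request:
move_arm(
  plan=[
    [0, 0, 0.08, 0, 0, 0],
    [0, 0, 0.06, 0, 0, 0],
    [0, 0, 0, 0, 0, 0],
  ],
)

```text
clock: 40.85
position: [0.4634, -0.0087, 0.0011]
tool_rot: [-3.141, 0.0, 1.325]
force: [-0.5, -0.3, -0.3]
grip_width: 0.0857
```

Run:
```python
from h import *
o=st()
```

```text
40.85 [ 0.4634 -0.0087  0.0011] [-3.141  0.     1.325] w 0.0857 F [-0.5 -0.3 -0.3]
```

Request:
move_arm(
  plan=[
    [0, 0, 0.06, 0, 0, 0],
    [0, 0, 0.04, 0, 0, 0],
    [0, 0, 0, 0, 0, 0],
  ],
  claw=-0.75,
  force=20,
)

```text
clock: 41.15
position: [0.4634, -0.0087, -0.0013]
tool_rot: [-3.141, 0.0, 1.325]
force: [0.3, -1.4, 0.2]
grip_width: 0.0749
```

Request:
move_arm(
  plan=[
    [0, 0, 0, 0, 0, 0],
    [0, 0, 0, 0, 0, 0],
  ],
  claw=-0.65,
)

```text
clock: 41.35
position: [0.4635, -0.0088, -0.0012]
tool_rot: [3.142, -0.0, 1.325]
force: [0.9, -0.1, -0.5]
grip_width: 0.0704
```

Request:
move_arm(
  plan=[
    [0, 0, 0, 0, 0, 0],
    [0, 0, 0, 0, 0, 0],
  ],
  claw=-0.58,
)

```text
clock: 41.55
position: [0.464, -0.0088, -0.001]
tool_rot: [3.141, -0.0, 1.325]
force: [3.1, -1.2, 2.8]
grip_width: 0.0675
```

Request:
move_arm(
  plan=[
    [0, 0, 0, 0, 0, 0],
    [0, 0, 0, 0, 0, 0],
  ],
  claw=-0.52,
)

```text
clock: 41.75
position: [0.4643, -0.0088, -0.0009]
tool_rot: [3.14, -0.001, 1.325]
force: [4.5, -2.1, 5.9]
grip_width: 0.0649
```

Request:
move_arm(
  plan=[
    [0, 0, 0, 0, 0, 0],
    [0, 0, 0, 0, 0, 0],
    [0, 0, 0, 0, 0, 0],
  ],
  claw=-0.3,
)

```text
clock: 42.05
position: [0.4643, -0.0088, -0.0008]
tool_rot: [3.14, -0.0, 1.325]
force: [4.3, -2.8, 6.8]
grip_width: 0.0635
```

Request:
move_arm(
  plan=[
    [0, 0, 0, 0, 0, 0],
    [0, 0, 0, 0, 0, 0],
    [0, 0, 0, 0, 0, 0],
  ],
  claw=-0.2,
  force=35,
)

```text
clock: 42.35
position: [0.4643, -0.0088, -0.0007]
tool_rot: [3.14, -0.0, 1.325]
force: [4.7, -2.2, 9.8]
grip_width: 0.0633
```

Run:
```python
from h import *
o=st(); ci,f=grab("wrist"); cv2.imwrite("pics/h3.png",f[:,:,::-1])
```

```text
42.35 [ 0.4643 -0.0088 -0.0007] [ 3.14  -0.     1.325] w 0.0633 F [ 4.7 -2.2  9.8]
```

View pics/h3.png

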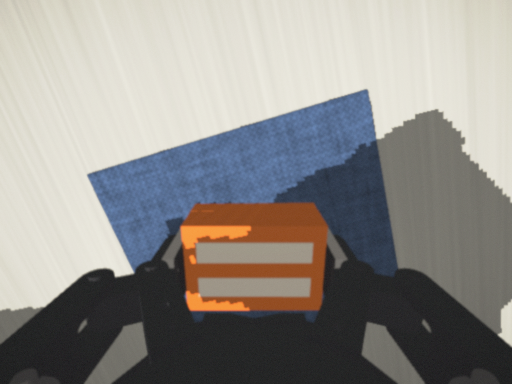

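Request:
move_arm(
  plan=[
    [0, 0, 0, 0, 0, 0],
    [0, 0, 0, 0, 0, 0],
    [0, 0, 0, 0, 0, 0],
  ],
  claw=-0.75,
)

```text
clock: 42.7
position: [0.4631, -0.0087, -0.0013]
tool_rot: [-3.141, 0.0, 1.325]
force: [-0.6, -0.2, 0.9]
grip_width: 0.0749
```

Request:
move_arm(
  plan=[
    [0, 0, -0.3, 0, 0, 0],
    [0, 0, -0.8, 0, 0, 0],
    [0, 0, -1, 0, 0, 0],
    [0, 0, -1, 0, 0, 0],
    [0, 0, -0.6, 0, 0, 0],
  ],
  claw=-1,
)

```text
clock: 43.2
position: [0.4637, -0.0088, 0.0933]
tool_rot: [3.14, -0.0, 1.325]
force: [-0.2, -0.1, 0.1]
grip_width: 0.0854
```

Run:
```python
from h import *
o=st(); ci,f=grab("wrist"); cv2.imwrite("pics/h4.png",f[:,:,::-1]); carriers(ci,f,.033)
crop(f,170,130,350,265,4.3,"h4z.png")
ci,f=grab("scene"); crop(f,225,120,295,185,8,"h4s.png")
```

```text
43.2 [ 0.4637 -0.0088  0.0933] [ 3.14  -0.     1.325] w 0.0854 F [-0.2 -0.1  0.1]
car px [255. 197.] xy 0.4651 -0.0072 yaw -0.247 size 64.1 48.9
```

View pics/h4z.png

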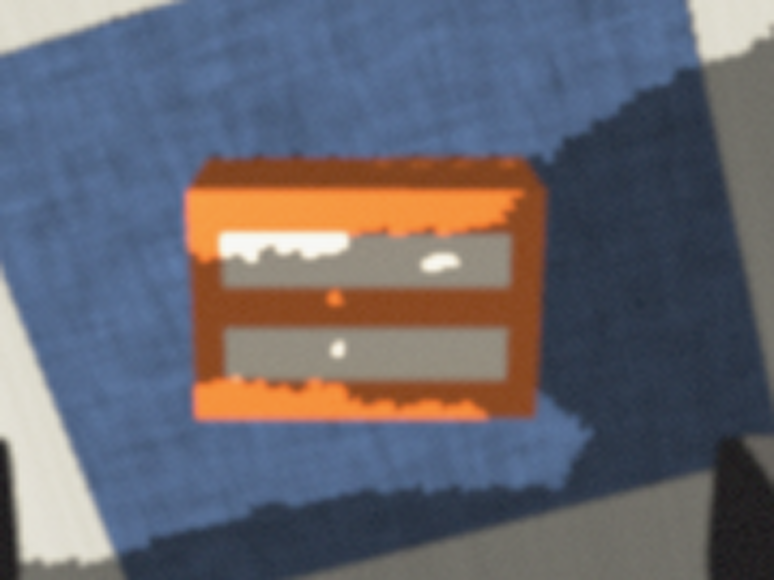

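View pics/h4s.png

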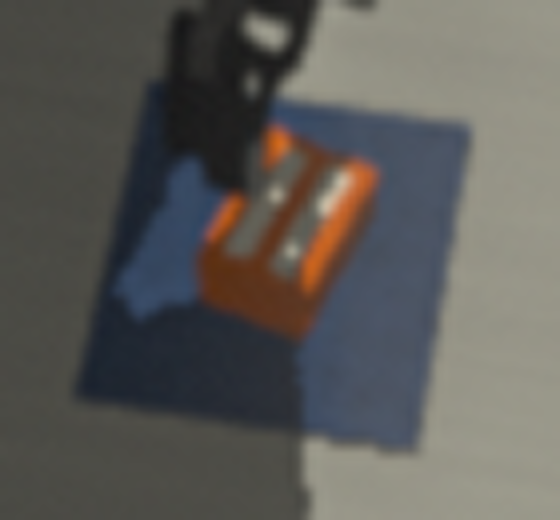

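Request:
move_arm(
  plan=[
    [0, 0, 0, 0, 0, -0.0455],
    [0, 0, 0, 0, 0, -0.0455],
    [0, 0, 0, 0, 0, -0.0455],
    [0, 0, 0, 0, 0, -0.0455],
    [0, 0, 0, 0, 0, -0.0455],
  ],
  claw=-0.6,
)

```text
clock: 43.8
position: [0.4631, -0.0088, 0.0909]
tool_rot: [-3.141, -0.0, 2.046]
force: [0.2, -1.0, -0.4]
grip_width: 0.0684
```

Request:
move_arm(
  plan=[
    [0, 0, 0, 0, 0, -0.0455],
    [0, 0, 0, 0, 0, -0.0455],
    [0, 0, 0, 0, 0, -0.0455],
    [0, 0, 0, 0, 0, -0.0455],
    [0, 0, 0, 0, 0, -0.0455],
  ],
)

```text
clock: 44.3
position: [0.4631, -0.0088, 0.0909]
tool_rot: [-3.141, -0.001, 2.761]
force: [0.9, -0.8, -0.6]
grip_width: 0.068
```

Request:
move_arm(
  plan=[
    [0, 0, 0.4, 0, 0, -0.0455],
    [0, 0, 0.6, 0, 0, 0],
    [0, 0, 0.6, 0, 0, 0],
    [0, 0, 0, 0, 0, 0],
  ],
)

```text
clock: 44.7
position: [0.4623, -0.0087, 0.0498]
tool_rot: [-3.141, -0.003, 2.898]
force: [0.3, -0.2, 0.6]
grip_width: 0.0682
```

Run:
```python
from h import *
o=st(); ci,f=grab("wrist"); cv2.imwrite("pics/h5.png",f[:,:,::-1]); carriers(ci,f,.033); plan([.4645,-.0088,.003],np.pi-.2465)
```

```text
44.7 [ 0.4623 -0.0087  0.0498] [-3.141e+00 -3.000e-03  2.898e+00] w 0.0682 F [ 0.3 -0.2  0.6]
car px [254. 219.] xy 0.4618 -0.0096 yaw -0.25 size 70.2 44.6
n 2 d [ 0.0018 -0.0002 -0.0477] dyaw -0.003
[-0.04, 0.0, 0.95, -0.0, -0.0003, 0.0005]
[-0.04, 0.0, 0.95, -0.0, -0.0003, 0.0005]
```

View pics/h5.png

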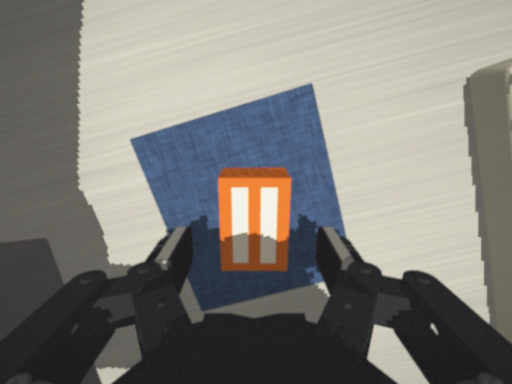

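Flush already; one gentle finishing squeeze across the 44 mm side.

Request:
move_arm(
  plan=[
    [0, 0, 0.6, 0, 0, 0],
    [0, 0, 0.5, 0, 0, 0],
    [0, 0, 0.4, 0, 0, 0],
    [0, 0, 0.2, 0, 0, 0],
    [0, 0, 0.1, 0, 0, 0],
  ],
)

```text
clock: 45.25
position: [0.4635, -0.0087, 0.0063]
tool_rot: [-3.142, -0.0, 2.898]
force: [-0.5, -0.9, -0.8]
grip_width: 0.0684
```

Request:
move_arm(
  plan=[
    [0, 0, 0.04, 0, 0, 0],
    [0, 0, 0.02, 0, 0, 0],
    [0, 0, 0, 0, 0, 0],
  ],
  claw=-0.25,
  force=20,
)

```text
clock: 45.55
position: [0.4636, -0.0088, 0.005]
tool_rot: [3.142, 0.0, 2.898]
force: [-0.7, -0.0, 0.2]
grip_width: 0.0531
```

Request:
move_arm(
  plan=[
    [0, 0, 0, 0, 0, 0],
    [0, 0, 0, 0, 0, 0],
  ],
  claw=-0.1,
)

```text
clock: 45.75
position: [0.4636, -0.0088, 0.005]
tool_rot: [3.142, 0.0, 2.898]
force: [0.7, 0.4, -0.0]
grip_width: 0.0471
```

Request:
move_arm(
  plan=[
    [0, 0, 0, 0, 0, 0],
    [0, 0, 0, 0, 0, 0],
    [0, 0, 0, 0, 0, 0],
  ],
  claw=0.15,
  force=30,
)

```text
clock: 46.05
position: [0.4635, -0.0088, 0.005]
tool_rot: [-3.141, 0.0, 2.898]
force: [-1.1, -2.0, 5.4]
grip_width: 0.0437
```

Request:
move_arm(
  plan=[
    [0, 0, 0, 0, 0, 0],
    [0, 0, 0, 0, 0, 0],
    [0, 0, 0, 0, 0, 0],
  ],
  claw=-0.35,
)

```text
clock: 46.35
position: [0.4634, -0.0088, 0.0048]
tool_rot: [3.142, -0.0, 2.898]
force: [-0.6, 0.5, -0.4]
grip_width: 0.0578
```

Request:
move_arm(
  plan=[
    [0, 0, -0.4, 0, 0, 0],
    [0, 0, -1, 0, 0, 0],
    [-0.5, 0, -1, 0, 0, 0],
    [-1, 0, -1, 0, 0, 0],
    [-1, 0, -1, 0, 0, 0],
  ],
)

```text
clock: 46.85
position: [0.5245, -0.024, 0.1168]
tool_rot: [3.141, -0.0, 2.898]
force: [-0.2, 0.4, -0.6]
grip_width: 0.058
```

Run:
```python
from h import *
o=st(); ci,f=grab("wrist"); cv2.imwrite("pics/i1.png",f[:,:,::-1]); carriers(ci,f,.033); crop(f,160,50,360,200,4,"i1z.png")
```

```text
46.85 [ 0.5245 -0.024   0.1168] [ 3.141 -0.     2.898] w 0.058 F [-0.2  0.4 -0.6]
car px [ 10. 228.] xy 0.5009 -0.2531 yaw -0.119 size 52.7 29.9
car px [254. 116.] xy 0.4649 -0.0099 yaw -0.244 size 64.5 44.1
```

View pics/i1z.png

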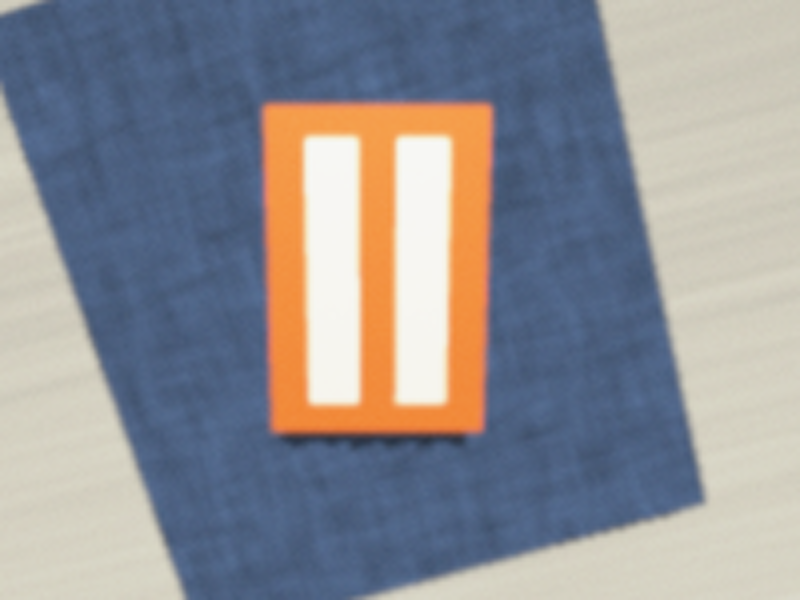

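Request:
move_arm(
  plan=[
    [1, 0, -1, 0, 0, 0],
    [1, 0, -1, 0, 0, 0],
    [1, 0, -1, 0, 0, 0],
    [1, 0, -1, 0, 0, 0],
    [0, 1, 0, 0, 0, 0],
  ],
)

```text
clock: 47.4
position: [0.4312, 0.0222, 0.2172]
tool_rot: [-3.138, 0.003, 2.893]
force: [0.6, -0.8, -0.8]
grip_width: 0.0578
```

Request:
move_arm(
  plan=[
    [0.3, 1, 0, 0, 0, 0],
    [0.3, 1, 0, 0, 0, 0],
    [0.3, 1, 0, 0, 0, 0],
    [0.3, 1, 0, 0, 0, 0],
    [0, 0, 0, 0, 0, 0],
  ],
)

```text
clock: 47.9
position: [0.4274, 0.132, 0.2155]
tool_rot: [3.14, 0.0, 2.902]
force: [0.1, -0.7, 0.2]
grip_width: 0.0578
```

Run:
```python
from h import *
o=st(); ci,f=grab("top"); cv2.imwrite("pics/j1.png",f[:,:,::-1]); crop(f,325,175,430,280,6,"j1i.png");
ci,f=grab("scene"); cv2.imwrite("pics/j1s.png",f[:,:,::-1]); crop(f,120,95,300,195,4.4,"j1sz.png")
```

```text
47.9 [0.4274 0.132  0.2155] [3.14  0.    2.902] w 0.0578 F [ 0.1 -0.7  0.2]
```

View pics/j1.png

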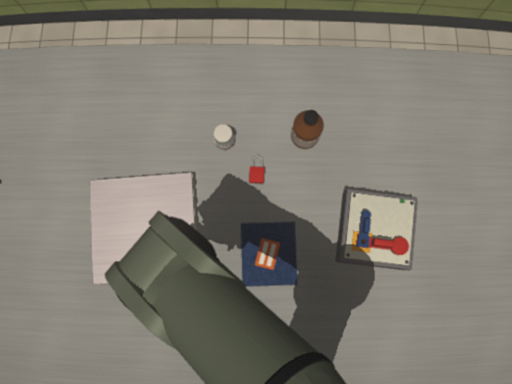

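View pics/j1i.png

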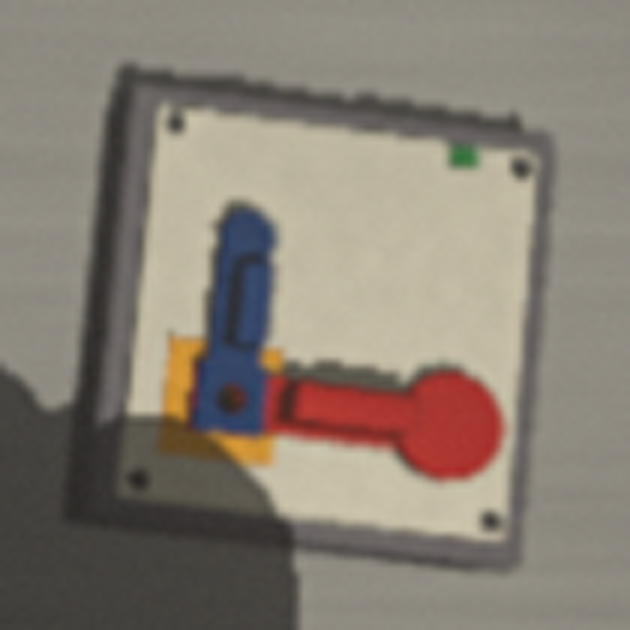

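View pics/j1sz.png

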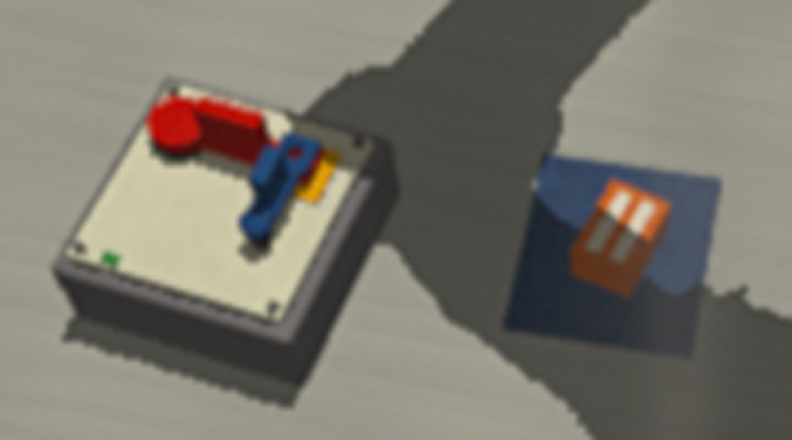

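Run:
```python
from iso import *
ci=viewer.camera_info("top")
C=lambda x,y:(np.array([x,y])+.5)/6-.5+[325,175]
p,r=fit([(ci,dict(lh=C(231,401)))],[.5204,-.2635,-.1129,1.57,0],free=(4,)); print(p,r)
print((w2p(ci,model([.5204,-.2635,-.1129,1.57,0])["lh"])-[325,175]+.5)*6-.5)
print(bot.observe()["clock"])
workorder.job_done()
```

```text
[ 0.5204     -0.2635     -0.1129      1.57       -0.00264104] [ 0.05 -0.45]
[[230.89771808 398.25236364]]
48.0
the job is handed in; nothing more can be done
```

The job is handed in, at 48 s of the 210 s allowed.

- **Isolation:** I swung the red handle to off before touching any carrier. It measured 1.568 rad against the 1.571 target, with its hole over the lug hole. I then folded the blue leaf over it. It measured within about 0.005 rad of zero in both the wrist and top cameras, so all three holes line up.
- **Carriers:** Three carriers were on the dryer, and all three are now on the stack, lying flat and the same way round. None was seen knocked aside and no grip slipped. In the last top picture the arm hid part of the dryer; the visible part was empty.
- **Stack:** The last check showed all five carriers flush, with an outline of 64.5 x 44.1 mm for 64 x 44 mm carriers. The centre is at about (0.465, -0.010), within a few millimetres of the mat's middle.
- **Left alone:** The padlock, bottle and jar show at the same places in the last top picture as at the start.
- **What went wrong:** In the first squeeze the fingers were too high, and one pressed on the bottom carrier. The wrist force reached about 53 N in total (44 N of it upward). I backed off, went lower and squeezed again on both pairs of sides. That is below the 120 N wrist limit; the 40 N limit on the arm and gripper body is not measured separately, but only the fingers should have been touching.

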